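# Make up a two-tier mushroom sample pack on the bench scale

### The job

Make up a two-tier sample pack on the bench scale, in this order: set the deep one of the two narrow punnets (plain floor, no drain holes) in the middle of the scale's pan, stand the largest of the three loose mushrooms on its stem in it, stack the shallow punnet on top with its foot seated in the deep one's mouth, stand the smallest mushroom on its stem in that, and close it with the lid, fully seated. Leave the middle-sized mushroom, the brass weight and the little jar standing where they are.

Things in the scene. Friction and masses are not known exactly. Their poses are not given: they have to be found in the camera images.
- scale: Bench scale, fixed (its place changes from run to run): grey base 170 x 170 mm with a square bare metal pan 160 x 160 mm on top; a keypad strip 22 mm high along its -x edge. Origin: centre of the underside, on the table. The pan's top is flat, has no rim, does not give, and lies 46 mm above the origin.
- pan (a point): Centre of the top face of the scale's pan.
- deep: Deep punnet: open-topped pale yellow rectangular plastic tub, outside 124 (own x) x 62 (own y) x 58 mm high, straight walls and floor 3 mm thick, so inside 118 x 56 mm and 55 mm deep, with a plain floor; flat underside, no foot. (The wider pile of punnets at the far edge is not it.) Loose, about 40 g. Origin: centre of the underside; z up.
- shallow: Loose shallow punnet, same plastic, 44 mm high, 40 g: solid foot 110 x 48 x 6 mm under an open tub 124 (own x) x 62 (own y) x 38 mm, walls and floor 3 mm, eight dark drain holes, inner floor 9 mm above the origin. Starts on its foot, which fits the deep punnet's mouth with 4 mm play, either way round; seated, its origin is 52 mm above the deep one's. Origin: centre of the foot's underside; z up.
- lid: Loose lid, same plastic, 40 g: plate 124 (own x) x 62 (own y) x 4 mm over a plug 110 x 48 x 5 mm; on top a central grip ridge 70 mm along own x, 12 mm thick, from 9 to 33 mm above the origin. Starts on its plug, which fits the shallow punnet's mouth with 4 mm play all round, either way round; seated, its origin is 39 mm above the shallow one's. Origin: centre of the plug's underside; z up.
- large: Largest loose mushroom: rigid, brown cap on a pale cut stem. Cap 44 mm across, widest (an upright band) from 13 to 19 mm above the origin, 36 mm tall in all; stem 24 mm across, 11 mm long, flat foot. About 40 g. Stands on its stem. Origin: centre of the stem's foot; z up.
- middle: Middle-sized loose mushroom, same kind: cap 35 mm across, 31 mm tall. Not used: stays where it stands. Origin: centre of the stem's foot; z up.
- small: Smallest loose mushroom, same kind: cap 26 mm across, widest (an upright band) from 10 to 16 mm above the origin, 26 mm tall in all; stem 16 mm across, 8 mm long. About 18 g. Stands on its stem. Origin: centre of the stem's foot; z up.
- weight: Small loose brass check weight with a knob, 30 mm across, 38 mm tall, standing among the other things. Stays where it stands. Origin: centre of the underside.
- vial: Small loose amber glass jar with a white cap, 30 mm across, 45 mm tall, standing among the other things. Stays where it stands. Origin: centre of the underside.
Not all that is in view belongs to the job. What is shaped like the large but blue is not meant. What is shaped like the deep but purple is not meant.

How it is judged:
By the outcome, as a careful person would: the job done as asked, in the order asked, and still so for the second after the job is handed in, with the robot touching nothing.
It also fails if it takes over 144 s, if anything falls off the work surface, if the arm or the gripper's body presses on something with over 40 N, if the wrist force passes 120 N, or if a joint passes its speed limit or range.

### The arm

A 6-joint arm with a two-finger parallel gripper is mounted at the origin on the work surface. World frame = base frame: x ahead of the robot, y to its left, z up, the work surface at z = 0. Lengths are in m, angles in rad, forces in N, time in s.
With the tool pointing down it reaches from about 0.4 to 0.825 m from the base axis. Payload 7 kg.
Tool frame: the origin (TCP) lies at the very end of the fingers, on their centre line; the grasp point (between the pads) lies 19 mm behind it (tcp_to_grasp is the distance from the TCP to the grasp point, in m); x points along the fingers, z is the direction in which the jaws open and shut, and the axes are right-handed (so a half turn about x gives the same grasp; the last joint's range is limited). The gripper opens to 88 mm and grips with 3 to 60 N. Pads are 19 mm wide; open, the fingers measure 130 mm over their backs; the gripper's body (78 mm by 193 mm) begins 47 mm behind the grasp point.
Start: joints at [1.53, 0.359, 0.012, 0, -1.224, -0.288], TCP at [0.218, 0.639, 0.203] pointing down, gripper open.
Joint ranges: [-3.07, 3.07], [-1.43, 2.12], [-1.02, 1.25], [-3.03, 1.67], [-3.05, -0], [-3.03, 3.03]. Speed limits (rad/s): [2.39, 2.39, 3.01, 3.14, 3.14, 3.14].

### API

Orientations are given as [roll, pitch, yaw] about the fixed x, y, z axes, in that order (R = Rz(yaw) Ry(pitch) Rx(roll)).
In Python, from station import get_state, grab_frame, job_done, tcp_to_grasp gives the robot as it stands. The module is installed in compiled form; this text tells all that it offers.
- The arm moves only by the shell command python3 -m crank 'ROWS' [FORCE]. ROWS is JSON, a list of rows, each a list of 7 numbers: the shift along the tool's x, y, z in m, then the turn, a rotation vector about the tool's x, y, z in rad, then the opening, from 0 (shut) to 1 (fully open). In form: [[x, y, z, wx, wy, wz, fingers], ...]. A call has 1 to 10 rows; each row is the pose to reach, as a shift and turn from the pose commanded when the call began, along the tool's axes at that moment; what a row does not reach only later rows make up. A row lasts 1/8 s, in which the tool goes at most 62.5 mm and 10.7 degrees, less where a joint would pass 70% of its speed; a pose out of reach is approached as far as the arm can. A call with a gripper value outside its range is refused whole. The fingers move at their own pace and stop on an object; FORCE is the grip in N (left out, the last holds). Time passes only in rows, so rows that repeat a pose let the fingers close. It gives the time, the measured TCP pose, the force and the opening at its end, in the units of the state.
- get_state(): the state, without advancing time (a new reading comes with each control period).
- grab_frame(name): name is "scene" or "top"; returns a dict with "pixels" (480x640x3 uint8, red, green, blue), "vfov" (degrees; the focal length in pixels is half the picture's height over the tangent of half this angle, whatever the lens; pixels are square), "cx", "cy" (the principal point, pixels), "extrinsics" (4x4, takes a point from world to camera coordinates). Camera axes: x right, y up, looking along -z (the intrinsics and any distortion apply to the point x, -y, -z); pixel columns grow to the right and rows downward; lengths in m; the calibration is good to about 2 mm. A picture is of the moment at which its call begins. There is no depth.
- job_done(): hands the job in, once; it reports no verdict.
The state is a dict: "t": time; "q": joint angles; "qd": joint speeds; "joint_efforts": joint torques, N m; "eef_pos": TCP position; "ee_rot": TCP orientation; "force": force on the tool from outside, world axes, zero at the start; "moment": the same for the moment, N m; "width": finger opening in m.
Only numpy, scipy, OpenCV 4.12 (cv2) and the standard library are available. Lean on these libraries where they do the work, as an engineer would, in place of code of your own. Each camera call takes 0.05 s, during which the arm holds its last target.

## Working session

There is one attempt and no reset: what is moved stays moved. The work goes in short steps, Python scripts to look and compute and a shell command to move; the robot and the scene stay as the last step left them, time stands still between calls to the robot, and variables do not carry over. Pictures are saved under pics/ and viewed, and the job is handed in when it is done.

```bash
mkdir -p pics; cat > h.py <<'E'
import numpy as np, cv2
from station import get_state, grab_frame, tcp_to_grasp
E
python3 - <<'E'
from h import *
s=get_state();print({k:np.round(v,3).tolist() for k,v in s.items()}, tcp_to_grasp)
for n in("scene","top"):
    f=grab_frame(n);cv2.imwrite(f"pics/{n}0.png",f["pixels"][:,:,::-1]);np.savez(f"{n}0.npz",**f)
    print(n,{k:v for k,v in f.items() if k!="pixels"})
E
```

```text
{'t': 0.0, 'q': [1.53, 0.359, 0.011, -0.0, -1.224, -0.288], 'qd': [0.0, -0.0, 0.002, 0.002, -0.001, -0.0], 'joint_efforts': [0.0, -58.271, 29.306, 6.997, 0.007, -0.0], 'eef_pos': [0.218, 0.638, 0.203], 'ee_rot': [0.085, 1.569, -1.815], 'force': [-0.247, -0.286, -0.86], 'moment': [-0.03, -0.076, -0.021], 'width': 0.087} 0.0188
scene {'vfov': 43.95131361132945, 'cx': 313.06172438262934, 'cy': 245.4777243543477, 'extrinsics': array([[ 0.59925076,  0.80040415,  0.01586589, -0.30542486],
       [-0.66873399,  0.48957947,  0.55955946,  0.30126562],
       [ 0.4401061 , -0.34592649,  0.82863833, -1.33623453],
       [ 0.        ,  0.        ,  0.        ,  1.        ]])}
top {'vfov': 54.061481109658544, 'cx': 320.26047478213553, 'cy': 235.76425911017049, 'extrinsics': array([[ 0.01689825, -0.99980413, -0.01030307, -0.00676567],
       [ 0.99950602,  0.01661832,  0.02667502, -0.49049737],
       [-0.02649857, -0.01074874,  0.99959106, -1.00107133],
       [ 0.        ,  0.        ,  0.        ,  1.        ]])}
```

View pics/scene0.png

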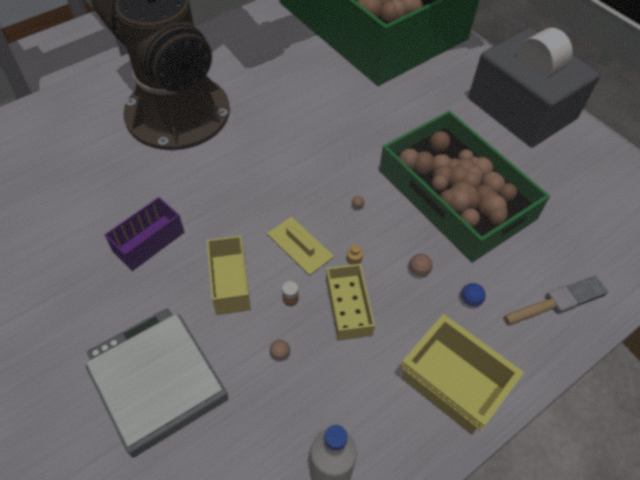

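View pics/top0.png

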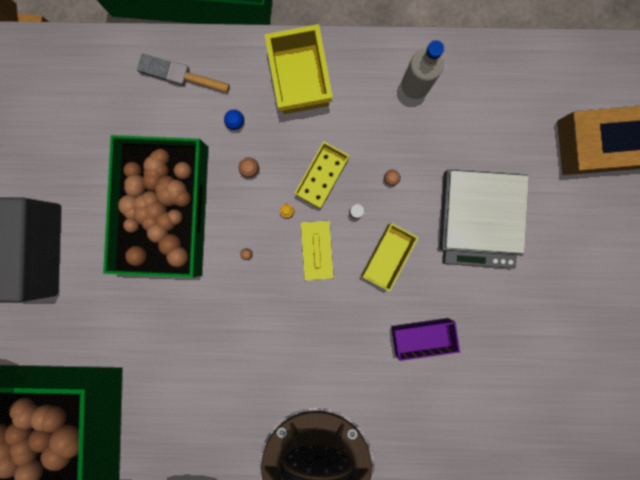

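Candidates (top view). Narrow yellow punnets: deep (388,257) with plain floor, shallow (322,175) with holes. The wide pile at (298,68) and the purple punnet at (425,340) are not meant. Caps: large (248,167), middle (392,177), small (246,254). The blue one at (234,120) is not meant. Lid (317,250), weight (287,211), vial (357,212), scale (485,212). I'll check these in a close crop and measure.

```bash
cat > h.py <<'E'
import numpy as np, cv2
from station import get_state, grab_frame, tcp_to_grasp
from scipy.spatial.transform import Rotation as R
def load(n):
    return dict(np.load(n,allow_pickle=True))
def ray(f,uv):
    fo=240/np.tan(np.radians(float(f["vfov"]))/2)
    E=f["extrinsics"];uv=np.atleast_2d(np.asarray(uv,float))
    d=np.stack([(uv[:,0]-f["cx"])/fo,-(uv[:,1]-f["cy"])/fo,-np.ones(len(uv))],1)@E[:3,:3]
    return -E[:3,:3].T@E[:3,3],d
def onplane(f,uv,z):
    c,d=ray(f,uv);return c+d*((z-c[2])/d[:,2])[:,None]
def proj(f,P):
    fo=240/np.tan(np.radians(float(f["vfov"]))/2);E=f["extrinsics"]
    p=np.atleast_2d(P)@E[:3,:3].T+E[:3,3]
    return np.stack([f["cx"]+fo*p[:,0]/-p[:,2],f["cy"]-fo*p[:,1]/-p[:,2]],1)
def crop(f,x0,y0,w,h,s,name):
    im=f["pixels"][y0:y0+h,x0:x0+w,::-1];cv2.imwrite(name,cv2.resize(im,None,fx=s,fy=s,interpolation=cv2.INTER_CUBIC))
def tri(f,u,g,v):
    a,d=ray(f,u);b,e=ray(g,v);d=d[0];e=e[0]
    A=np.stack([d,-e],1);k=np.linalg.lstsq(A,b-a,rcond=None)[0]
    p=a+k[0]*d;q=b+k[1]*e;return (p+q)/2,np.linalg.norm(p-q)
E
python3 - <<'E'
from h import *
t=load("top0.npz");s=load("scene0.npz")
crop(t,220,130,200,150,4,"pics/c_top.png");crop(s,200,180,240,180,3.3,"pics/c_scene.png")
crop(t,430,150,120,130,4,"pics/c_scale.png")
for nm,f in(("top",t),("scene",s)):
    hsv=cv2.cvtColor(f["pixels"],cv2.COLOR_RGB2HSV)
    for c,lo,hi in(("yel",(24,120,60),(34,255,255)),("brown",(0,70,60),(14,200,255)),("orange",(15,150,60),(23,255,255))):
        m=cv2.inRange(hsv,lo,hi)
        for k in cv2.findContours(m,cv2.RETR_EXTERNAL,cv2.CHAIN_APPROX_NONE)[0]:
            a=cv2.contourArea(k)
            if a>30: 
                r=cv2.minAreaRect(k);print(nm,c,int(a),np.round(r[0],1),np.round(r[1],1),round(r[2],1),cv2.boundingRect(k))
E
```

```text
top yel 1862 [389.3 256.5] [32.1 61. ] 27.8 (362, 224, 56, 67)
top yel 1553 [316.5 250.2] [57.5 28.5] 86.2 (301, 221, 32, 59)
top yel 1740 [321.6 174.8] [30.3 60.6] 29.1 (295, 142, 54, 66)
top yel 4260 [298.4  68.7] [81.8 55.7] 79.5 (265, 24, 67, 90)
top brown 38 [266.1 468.5] [ 8.8 21.4] 2.9 (262, 458, 10, 22)
top brown 260 [272.5 448. ] [13.6 31.9] 18.4 (263, 432, 20, 33)
top brown 998 [335.4 437.9] [101.5  37.7] 33.7 (283, 414, 88, 66)
top brown 4239 [ 38.  439.5] [79. 76.] 90.0 (0, 400, 77, 80)
top brown 85 [246. 254.] [10. 10.] 90.0 (241, 249, 11, 11)
top brown 256 [134.5 255.5] [17. 19.] 90.0 (125, 247, 20, 18)
top brown 174 [391.5 177.5] [14.1 15.6] 45.0 (384, 170, 16, 16)
top brown 199 [181.8 169.8] [16.3 15.6] 45.0 (173, 162, 18, 17)
top brown 286 [248.5 167.5] [19. 19.] 90.0 (239, 158, 20, 20)
top brown 4417 [153.6 206.8] [ 69.8 116.3] 2.8 (119, 149, 71, 118)
top orange 124 [286.3 210.8] [12.7 12. ] 45.0 (280, 204, 14, 14)
top orange 2490 [608.1 138.6] [59.  66.9] 85.2 (573, 107, 67, 64)
top orange 226 [206.4  81.9] [43.6  6.4] 16.4 (186, 73, 42, 18)
top orange 54 [301.5  38.5] [11. 23.] 90.0 (290, 33, 24, 12)
top orange 113 [29.5 17. ] [ 6. 25.] 90.0 (17, 14, 26, 7)
scene brown 176 [279.1 348.7] [14.8 16.5] 63.4 (271, 341, 17, 17)
scene brown 46 [290.2 300.8] [ 6.6 12.2] 85.2 (284, 297, 13, 8)
scene brown 228 [420.5 263.5] [17. 19.] 90.0 (411, 255, 20, 18)
scene brown 45 [357.3 200.6] [7.6 8. ] 63.4 (354, 197, 9, 9)
scene brown 4167 [462.6 176.2] [120.5  58.6] 44.2 (402, 148, 115, 77)
scene brown 222 [440.3 139.6] [16.5 17.9] 63.4 (431, 131, 19, 18)
scene brown 711 [389.5   9. ] [18. 63.] 90.0 (358, 0, 64, 19)
```

View pics/c_top.png

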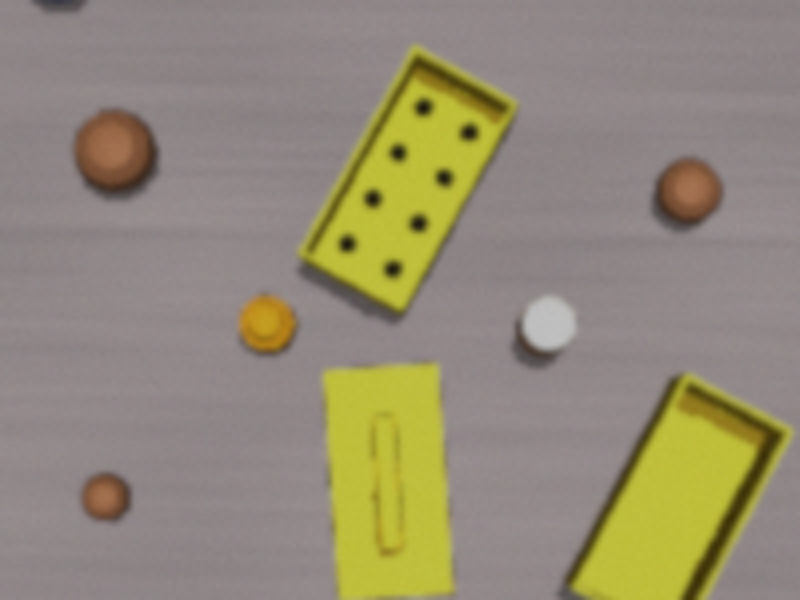

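View pics/c_scene.png

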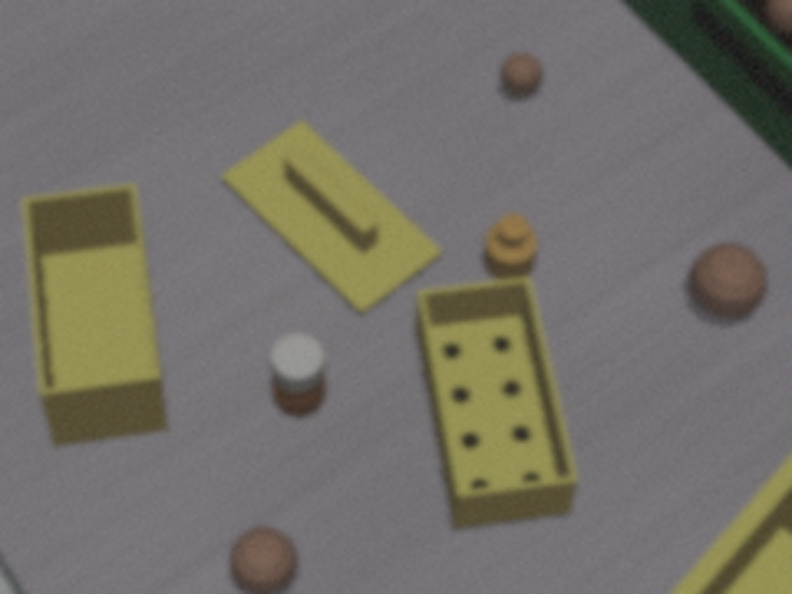

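View pics/c_scale.png

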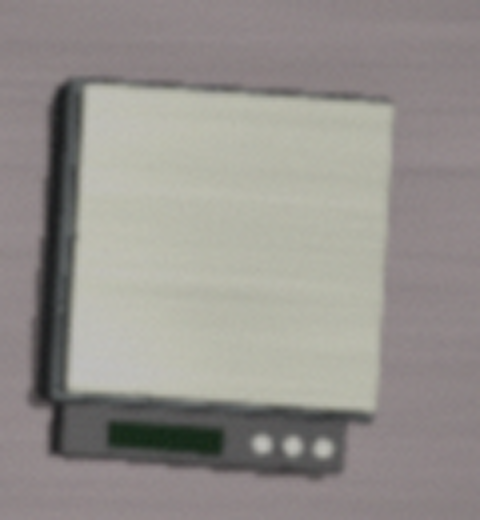

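```bash
python3 - <<'E'
from h import *
t=load("top0.npz");s=load("scene0.npz")
crop(t,355,218,70,80,7,"pics/c_deep.png");crop(s,200,230,60,90,6,"pics/c_deep_s.png")
o=lambda c,x0,y0,k:(np.array(c)+.5)/k-.5+[x0,y0]
P=onplane(t,o([(82,82),(392,100),(375,418),(66,393)],430,150,4),.046)
print("pan",P.round(4).tolist(),P.mean(0).round(4),[round(np.linalg.norm(P[i]-P[i-1]),4) for i in range(4)])
Sh=onplane(t,o([(416,46),(518,102),(403,314),(300,256)],220,130,4),.044)
print("shal top rim?",Sh.round(4).tolist(),Sh.mean(0).round(4),[round(np.linalg.norm(Sh[i]-Sh[i-1]),4) for i in range(4)])
hs=np.array([(424,107),(469,132),(398,152),(445,177),(373,199),(418,223),(347,244),(393,269)])
H=onplane(t,o(hs,220,130,4),.009);print("holes",H.mean(0).round(4))
hs2=np.array([(452,350),(501,344),(460,395),(511,388),(470,440),(521,433)])
H2=onplane(s,o(hs2,200,180,3.3),.009);print("holes scene first6",H2.mean(0).round(4), H[:6].mean(0),H[2:].mean(0))
L=onplane(t,o([(322,371),(438,365),(453,594),(340,599)],220,130,4),.009);print("lid",L.mean(0).round(4),[round(np.linalg.norm(L[i]-L[i-1]),4) for i in range(4)])
L2=onplane(s,o([(302,121),(441,253),(363,312),(223,177)],200,180,3.3),.009);print("lid scene",L2.mean(0).round(4),[round(np.linalg.norm(L2[i]-L2[i-1]),4) for i in range(4)])
for n,u,v,h in(("large",(248.5,167.5),(421,264.5),.018),("small",(246,254),(357.7,202),.013),("mid",(391.5,177.5),(279.3,349),.016)):
    print(n,onplane(t,u,h).round(4),onplane(s,v,h).round(4),tri(t,u,s,v))
E
```

```text
pan [[0.6292, -0.2642, 0.046], [0.6223, -0.4231, 0.046], [0.4588, -0.4153, 0.046], [0.4689, -0.2575, 0.046]] [ 0.5448 -0.34    0.046 ] [np.float64(0.1604), np.float64(0.1591), np.float64(0.1637), np.float64(0.1581)]
shal top rim? [[0.6859, -0.0026, 0.044], [0.6575, -0.0559, 0.044], [0.5467, 0.0018, 0.044], [0.5758, 0.0555, 0.044]] [ 6.165e-01 -3.000e-04  4.400e-02] [np.float64(0.1245), np.float64(0.0604), np.float64(0.125), np.float64(0.0612)]
holes [6.174e-01 4.000e-04 9.000e-03]
holes scene first6 [0.6032 0.0054 0.009 ] [ 0.62982579 -0.00620204  0.009     ] [0.60505388 0.00705015 0.009     ]
lid [0.4596 0.0086 0.009 ] [np.float64(0.1221), np.float64(0.0621), np.float64(0.1224), np.float64(0.0603)]
lid scene [0.4598 0.0062 0.009 ] [np.float64(0.0611), np.float64(0.1229), np.float64(0.0593), np.float64(0.1223)]
large [[0.6331 0.1566 0.018 ]] [[0.6325 0.1564 0.018 ]] (array([0.63284401, 0.15629489, 0.01854697]), np.float64(0.0004310672125600119))
small [[0.4489 0.1588 0.013 ]] [[0.4473 0.1574 0.013 ]] (array([0.44830733, 0.15782844, 0.01387368]), np.float64(0.0021087156558557718))
mid [[ 0.6167 -0.148   0.016 ]] [[ 0.6146 -0.1499  0.016 ]] (array([ 0.6157666 , -0.1489571 ,  0.01691294]), np.float64(0.0027256134942278787))
```

View pics/c_deep.png

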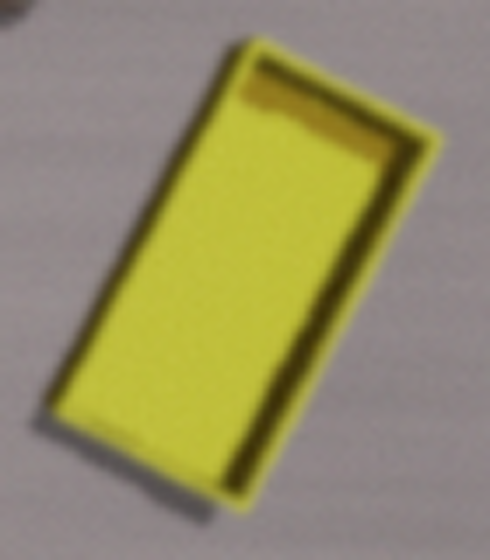

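View pics/c_deep_s.png

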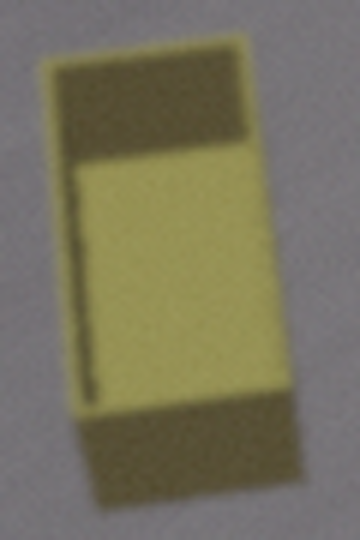

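```bash
cat >> h.py <<'E'
def pose(s=None):
    s=s or get_state();return np.array(s["eef_pos"]),R.from_euler("xyz",s["ee_rot"]),s
def jaw(Rt): z=Rt.as_matrix()[:,2];return np.degrees(np.arctan2(z[1],z[0]))
def plan(targets):
    """targets: list of (x,y,z,jaw_yaw_deg mod 180) tool down; all relative to the current pose"""
    p,Rt,s=pose();j=jaw(Rt)
    print("t",round(s["t"],2),"tcp",p.round(4),"jaw",round(j,1),"tilt",Rt.as_matrix()[:,0].round(3),"w",round(float(s["width"]),4),"F",np.round(s["force"],1),"q6",round(s["q"][5],2),"q1",round(s["q"][0],2))
    for x,y,z,a in targets:
        d=(a-j+90)%180-90; a2=np.radians(j+d)
        for alt in (0,np.pi if d<0 else -np.pi):
            b=a2+alt
            M=np.stack([[0,0,-1],np.cross([np.cos(b),np.sin(b),0],[0,0,-1]),[np.cos(b),np.sin(b),0]],1)
            rv=(Rt.inv()*R.from_matrix(M)).as_rotvec()
            sh=Rt.inv().apply(np.array([x,y,z])-p)
            print("  ->",(x,y,z,a),"shift",sh.round(4),"rot",rv.round(4),"rows>=",int(max(np.ceil(np.linalg.norm(sh)/.0625),np.ceil(np.degrees(np.linalg.norm(rv))/10.7))))
E
python3 - <<'E'
from h import *
t=load("top0.npz");s=load("scene0.npz")
o=lambda c,x0,y0,k:(np.array(c)+.5)/k-.5+[x0,y0]
for f,c in((t,o([(252,38),(446,136),(243,512),(48,408)],355,218,7)),(s,o([(250,35),(295,385),(78,418),(42,60)],200,230,6))):
    P=onplane(f,c,.058);e=[P[i]-P[i-1] for i in range(4)]
    print(P.mean(0).round(4),[round(np.linalg.norm(v),4) for v in e],[round(np.degrees(np.arctan2(v[1],v[0])),1) for v in e])
def ang(P):
    e=[P[i]-P[i-1] for i in range(4)];return [round(np.degrees(np.arctan2(v[1],v[0])),1) for v in e]
print("pan",ang(onplane(t,o([(82,82),(392,100),(375,418),(66,393)],430,150,4),.046)))
print("sh",ang(onplane(t,o([(416,46),(518,102),(403,314),(300,256)],220,130,4),.044)))
print("lid",ang(onplane(t,o([(322,371),(438,365),(453,594),(340,599)],220,130,4),.009)),ang(onplane(s,o([(302,121),(441,253),(363,312),(223,177)],200,180,3.3),.009)))
v,w=onplane(t,o([(384,414),(392,553)],220,130,4),.033)[:,:2];print("ridge",(v+w)/2,np.degrees(np.arctan2(*(v-w)[::-1])))
plan([(.447,-.15,.2,-27)])
E
```

```text
[ 0.4493 -0.141   0.058 ] [np.float64(0.1225), np.float64(0.0628), np.float64(0.1237), np.float64(0.0637)] [np.float64(-28.0), np.float64(-116.0), np.float64(152.4), np.float64(62.9)]
[ 0.4482 -0.1429  0.058 ] [np.float64(0.0625), np.float64(0.1226), np.float64(0.0613), np.float64(0.1241)] [np.float64(62.2), np.float64(-27.0), np.float64(-116.3), np.float64(153.5)]
pan [np.float64(-2.4), np.float64(-92.5), np.float64(177.3), np.float64(86.3)]
sh [np.float64(-27.8), np.float64(-118.0), np.float64(152.5), np.float64(61.5)]
lid [np.float64(5.5), np.float64(-86.1), np.float64(-175.3), np.float64(93.5)] [np.float64(95.6), np.float64(4.3), np.float64(-85.0), np.float64(-174.9)]
ridge [0.45903366 0.00823137] 4.276057984709689
t 0.1 tcp [0.2178 0.6384 0.2026] jaw -108.8 tilt [-0.    -0.001 -1.   ] w 0.0877 F [ 0.3  0.4 -0.1] q6 -0.29 q1 1.53
  -> (0.447, -0.15, 0.2, -27) shift [0.0037 0.4715 0.6721] rot [-1.4284e+00  1.4000e-03  1.0000e-03] rows>= 14
  -> (0.447, -0.15, 0.2, -27) shift [0.0037 0.4715 0.6721] rot [ 1.7132e+00  1.0000e-03 -1.4000e-03] rows>= 14
```

```bash
python3 - <<'E'
from h import *
plan([(.5,.1,.26,62.6),(.4488,-.142,.12,62.6)])
E
```

```text
t 0.1 tcp [0.2178 0.6384 0.2026] jaw -108.8 tilt [-0.    -0.001 -1.   ] w 0.0877 F [ 0.3  0.4 -0.1] q6 -0.29 q1 1.53
  -> (0.5, 0.1, 0.26, 62.6) shift [-0.0567  0.4409  0.4185] rot [ 0.1493  0.0015 -0.0003] rows>= 10
  -> (0.5, 0.1, 0.26, 62.6) shift [-0.0567  0.4409  0.4185] rot [-2.9923e+00  4.0000e-04  2.3000e-03] rows>= 17
  -> (0.4488, -0.142, 0.12, 62.6) shift [0.0837 0.4706 0.6638] rot [ 0.1493  0.0015 -0.0003] rows>= 14
  -> (0.4488, -0.142, 0.12, 62.6) shift [0.0837 0.4706 0.6638] rot [-2.9923e+00  4.0000e-04  2.3000e-03] rows>= 17
```

```bash
python3 -m crank '[[-0.057,0,0,0,0.0015,0,1],[-0.057,0.22,0.21,0.075,0.0015,0,1],[-0.057,0.44,0.42,0.149,0.0015,0,1],[-0.057,0.44,0.42,0.149,0.0015,0,1],[-0.057,0.44,0.42,0.149,0.0015,0,1],[-0.057,0.44,0.42,0.149,0.0015,0,1],[-0.057,0.44,0.42,0.149,0.0015,0,1],[-0.057,0.44,0.42,0.149,0.0015,0,1],[-0.057,0.44,0.42,0.149,0.0015,0,1],[-0.057,0.44,0.42,0.149,0.0015,0,1]]' 15
python3 - <<'E'
from h import *
plan([(.4488,-.142,.12,62.6)])
E
```

```text
t: 1.35
eef_pos: [0.478, 0.1379, 0.2605]
ee_rot: [-3.093, 1.569, 1.142]
force: [1.1, 0.5, 0.7]
width: 0.0879
t 1.35 tcp [0.478  0.1379 0.2605] jaw -117.4 tilt [ 0.001  0.002 -1.   ] w 0.0879 F [1.1 0.5 0.7] q6 0.42 q1 0.68
  -> (0.4488, -0.142, 0.12, 62.6) shift [0.14   0.1027 0.2623] rot [ 0.0008 -0.0018  0.0001] rows>= 6
  -> (0.4488, -0.142, 0.12, 62.6) shift [0.14   0.1027 0.2623] rot [-3.1408e+00 -1.0000e-04 -2.8000e-03] rows>= 17
```

```bash
python3 -m crank '[[0.06,0.103,0.262,0,-0.002,0,1],[0.06,0.103,0.262,0,-0.002,0,1],[0.10,0.103,0.262,0,-0.002,0,1],[0.14,0.103,0.262,0,-0.002,0,1],[0.14,0.103,0.262,0,-0.002,0,1],[0.14,0.103,0.262,0,-0.002,0,1],[0.14,0.103,0.262,0,-0.002,0,1],[0.14,0.103,0.262,0,-0.002,0,1]]'
python3 - <<'E'
from h import *
plan([(.4488,-.142,.022,62.6)])
for n in("scene","top"):
    f=grab_frame(n);cv2.imwrite(f"pics/{n}1.png",f["pixels"][:,:,::-1])
E
```

```text
t: 2.35
eef_pos: [0.4499, -0.1392, 0.1211]
ee_rot: [1.807, 1.569, -0.24]
force: [-0.0, 0.6, 0.4]
width: 0.0879
t 2.35 tcp [ 0.4499 -0.1392  0.1211] jaw -117.3 tilt [ 0.002 -0.    -1.   ] w 0.0879 F [-0.   0.6  0.4] q6 0.97 q1 0.12
  -> (0.4488, -0.142, 0.022, 62.6) shift [0.0991 0.0002 0.003 ] rot [ 0.0015 -0.0004 -0.0016] rows>= 2
  -> (0.4488, -0.142, 0.022, 62.6) shift [0.0991 0.0002 0.003 ] rot [-3.1401e+00  2.6000e-03 -6.0000e-04] rows>= 17
```

View pics/scene1.png

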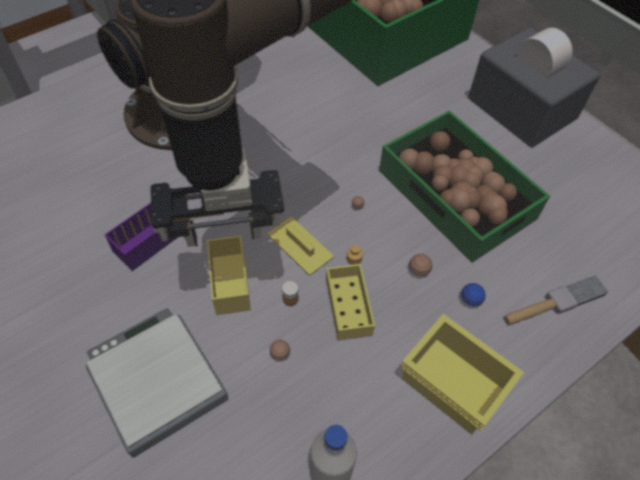

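```bash
python3 - <<'E'
from h import *
plan([(.4488,-.142,.022,62.6)])
E
```

```text
t 2.45 tcp [ 0.4498 -0.139   0.1212] jaw -117.3 tilt [ 0.002 -0.    -1.   ] w 0.0878 F [-0.4 -0.   0.8] q6 0.97 q1 0.12
  -> (0.4488, -0.142, 0.022, 62.6) shift [0.0992 0.0003 0.0032] rot [ 0.002  -0.0007 -0.0018] rows>= 2
  -> (0.4488, -0.142, 0.022, 62.6) shift [0.0992 0.0003 0.0032] rot [-3.1396e+00  2.8000e-03 -1.1000e-03] rows>= 17
```

The scene view shows the jaws straddling the deep punnet (228,270), so I'll descend.

```bash
python3 -m crank '[[0.05,0,0.003,0,0,0,1],[0.099,0,0.003,0,0,0,1],[0.099,0,0.003,0,0,0,1],[0.099,0,0.003,0,0,0,1]]'
python3 -m crank '[[0,0,0,0,0,0,0.5],[0,0,0,0,0,0,0.5],[0,0,0,0,0,0,0.5],[0,0,0,0,0,0,0.5],[0,0,0,0,0,0,0.5],[0,0,0,0,0,0,0.5]]' 12
python3 - <<'E'
from h import *
plan([(.4488,-.142,.022,62.6)])
E
```

```text
t: 2.95
eef_pos: [0.4489, -0.1423, 0.0228]
ee_rot: [1.62, 1.569, -0.427]
force: [0.5, -0.6, 0.8]
width: 0.0879
t: 3.7
eef_pos: [0.4477, -0.1427, 0.0217]
ee_rot: [1.318, 1.57, -0.73]
force: [-1.9, 0.6, 7.1]
width: 0.062
t 3.7 tcp [ 0.4477 -0.1427  0.0217] jaw -117.4 tilt [ 0.001 -0.    -1.   ] w 0.062 F [-1.9  0.6  7.1] q6 0.98 q1 0.11
  -> (0.4488, -0.142, 0.022, 62.6) shift [-0.0003  0.0007 -0.0011] rot [ 0.0006  0.0002 -0.0007] rows>= 1
  -> (0.4488, -0.142, 0.022, 62.6) shift [-0.0003  0.0007 -0.0011] rot [-3.141e+00  1.000e-03  3.000e-04] rows>= 17
```

```bash
python3 -m crank '[[-0.05,0,0,0,0,0,0.5],[-0.10,0,0,0,0,0,0.5],[-0.13,0,0,0,0,0,0.5],[-0.13,0,0,0,0,0,0.5],[-0.13,0,0,0,0,0,0.5]]'
python3 - <<'E'
from h import *
plan([(.5448,-.340,.152,87.4)])
E
```

```text
t: 4.32
eef_pos: [0.4467, -0.1426, 0.1504]
ee_rot: [-1.052, 1.57, -3.101]
force: [-0.1, -0.0, -1.1]
width: 0.062
t 4.33 tcp [ 0.4467 -0.1426  0.1504] jaw -117.4 tilt [-0.001 -0.    -1.   ] w 0.062 F [-0.1 -0.  -1.1] q6 0.98 q1 0.11
  -> (0.5448, -0.34, 0.152, 87.4) shift [-0.0017  0.1779  0.1302] rot [-4.328e-01  3.000e-04  1.000e-03] rows>= 4
  -> (0.5448, -0.34, 0.152, 87.4) shift [-0.0017  0.1779  0.1302] rot [ 2.7088e+00  1.4000e-03 -4.0000e-04] rows>= 15
```

```bash
python3 -m crank '[[0,0.045,0.033,-0.1,0,0.001,0.5],[0,0.09,0.065,-0.2,0,0.001,0.5],[0,0.135,0.098,-0.3,0,0.001,0.5],[-0.001,0.178,0.13,-0.433,0,0.001,0.5],[-0.001,0.178,0.13,-0.433,0,0.001,0.5],[-0.001,0.178,0.13,-0.433,0,0.001,0.5],[-0.001,0.178,0.13,-0.433,0,0.001,0.5]]'
python3 - <<'E'
from h import *
f=grab_frame("top");cv2.imwrite("pics/top2.png",f["pixels"][:,:,::-1]);np.savez("top2.npz",**f)
crop(f,400,130,160,150,4,"pics/t2.png")
f=grab_frame("scene");crop(f,60,250,200,210,3,"pics/s2.png");np.savez("scene2.npz",**f)
plan([(.5448,-.340,.100,87.4),(.5448,-.340,.0685,87.4)])
E
```

```text
t: 5.2
eef_pos: [0.5451, -0.339, 0.1517]
ee_rot: [-0.85, 1.57, -2.465]
force: [-0.5, 0.3, -0.3]
width: 0.0619
t 5.3 tcp [ 0.5455 -0.339   0.1524] jaw -92.5 tilt [ 0.001 -0.001 -1.   ] w 0.062 F [ 0.4 -0.4 -0.4] q6 1.78 q1 -0.25
  -> (0.5448, -0.34, 0.1, 87.4) shift [ 0.0524 -0.0007  0.001 ] rot [ 0.0014  0.0006 -0.0009] rows>= 1
  -> (0.5448, -0.34, 0.1, 87.4) shift [ 0.0524 -0.0007  0.001 ] rot [-3.1402e+00  1.4000e-03  9.0000e-04] rows>= 17
  -> (0.5448, -0.34, 0.0685, 87.4) shift [ 0.0839 -0.0007  0.001 ] rot [ 0.0014  0.0006 -0.0009] rows>= 2
  -> (0.5448, -0.34, 0.0685, 87.4) shift [ 0.0839 -0.0007  0.001 ] rot [-3.1402e+00  1.4000e-03  9.0000e-04] rows>= 17
```

View pics/t2.png

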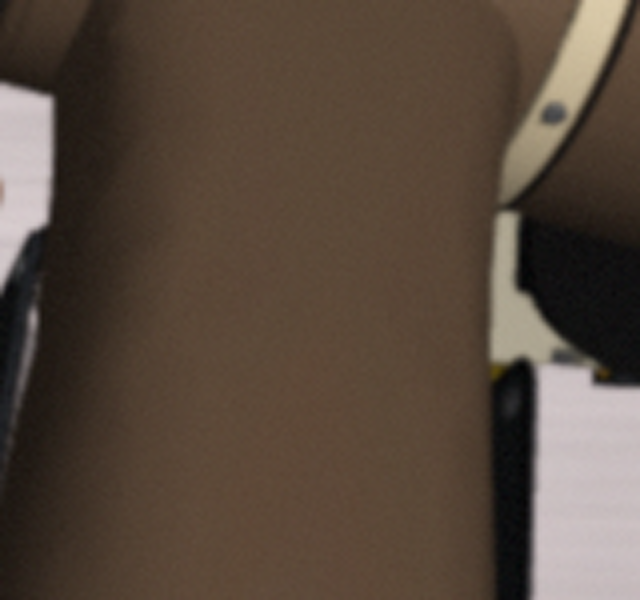

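View pics/s2.png

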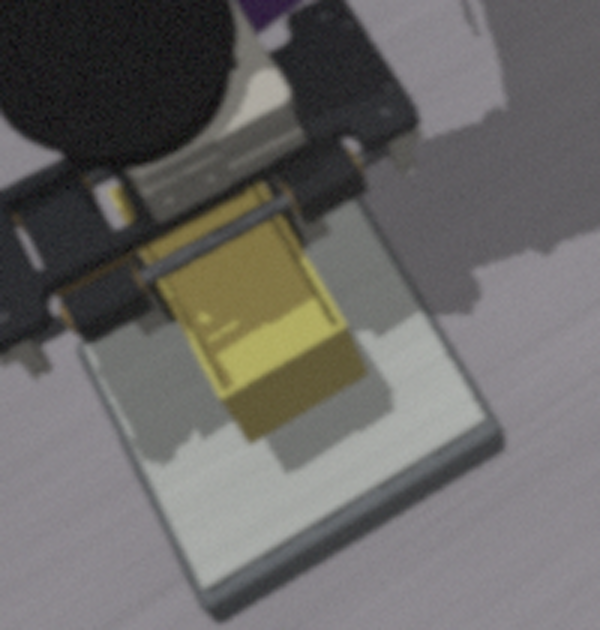

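The scene view shows the deep punnet held level above the pan, with its near rim edge from (219,398) to (346,327) in the crop. The top view is blocked by the arm. I'll lower it.

```bash
python3 -m crank '[[0.04,0,0.001,0,0,0,0.5],[0.07,0,0.001,0,0,0,0.5],[0.083,0,0.001,0,0,0,0.5],[0.083,0,0.001,0,0,0,0.5],[0.083,0,0.001,0,0,0,0.5]]'
python3 - <<'E'
from h import *
f=grab_frame("scene");crop(f,60,250,200,210,3,"pics/s3.png");np.savez("scene3.npz",**f)
plan([(.5448,-.340,.0677,87.4)])
E
```

```text
t: 5.92
eef_pos: [0.5465, -0.3412, 0.0705]
ee_rot: [1.08, 1.568, -0.535]
force: [0.7, 0.9, -0.1]
width: 0.0619
t 5.97 tcp [ 0.5465 -0.3412  0.0705] jaw -92.6 tilt [ 0.003 -0.001 -1.   ] w 0.0621 F [-0.2  0.9 -0.5] q6 1.78 q1 -0.26
  -> (0.5448, -0.34, 0.0677, 87.4) shift [ 0.0028 -0.0018 -0.0011] rot [ 0.0009  0.0013 -0.0027] rows>= 1
  -> (0.5448, -0.34, 0.0677, 87.4) shift [ 0.0028 -0.0018 -0.0011] rot [-3.1407e+00  4.2000e-03  2.0000e-03] rows>= 17
```

View pics/s3.png

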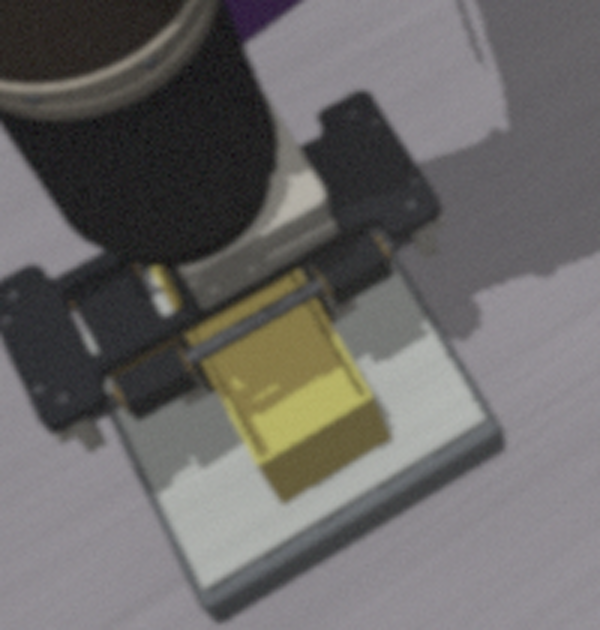

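```bash
python3 -m crank '[[0.003,-0.002,-0.001,0,0.001,-0.002,0.5],[0.003,-0.002,-0.001,0,0.001,-0.002,0.5],[0.003,-0.002,-0.001,0,0.001,-0.002,0.5]]'
python3 - <<'E'
from h import *
plan([(.5448,-.340,.0677,87.4)])
E
```

```text
t: 6.35
eef_pos: [0.5442, -0.3401, 0.0669]
ee_rot: [-0.904, 1.571, -2.519]
force: [0.4, 1.4, 5.7]
width: 0.0618
t 6.35 tcp [ 0.5442 -0.3401  0.0669] jaw -92.6 tilt [-0. -0. -1.] w 0.0618 F [0.4 1.4 5.7] q6 1.78 q1 -0.25
  -> (0.5448, -0.34, 0.0677, 87.4) shift [-0.0008  0.0006 -0.0001] rot [0.0008 0.0001 0.0002] rows>= 1
  -> (0.5448, -0.34, 0.0677, 87.4) shift [-0.0008  0.0006 -0.0001] rot [-3.1408e+00 -2.0000e-04  2.0000e-04] rows>= 17
```

```bash
python3 -m crank '[[0,0,0,0,0,0,1],[0,0,0,0,0,0,1],[0,0,0,0,0,0,1],[0,0,0,0,0,0,1],[-0.05,0,0,0,0,0,1],[-0.11,0,0,0,0,0,1],[-0.13,0,0,0,0,0,1],[-0.13,0,0,0,0,0,1]]'
python3 - <<'E'
from h import *
plan([(.6327,.1563,.20,0)])
E
```

```text
t: 7.35
eef_pos: [0.5449, -0.3403, 0.1984]
ee_rot: [1.307, 1.568, -0.309]
force: [-0.2, -0.3, 0.1]
width: 0.0878
t 7.35 tcp [ 0.5449 -0.3403  0.1984] jaw -92.6 tilt [ 0.003 -0.001 -1.   ] w 0.0878 F [-0.2 -0.3  0.1] q6 1.78 q1 -0.26
  -> (0.6327, 0.1563, 0.2, 0) shift [-0.0018  0.0656 -0.5   ] rot [ 1.5261e+00 -1.4000e-03 -2.6000e-03] rows>= 9
  -> (0.6327, 0.1563, 0.2, 0) shift [-0.0018  0.0656 -0.5   ] rot [-1.6155e+00  2.6000e-03 -1.4000e-03] rows>= 9
```

```bash
python3 -m crank '[[0,0.008,-0.06,0.18,0,-0.002,1],[0,0.016,-0.12,0.36,0,-0.002,1],[0,0.024,-0.18,0.54,0,-0.002,1],[0,0.032,-0.24,0.72,0,-0.002,1],[0,0.04,-0.30,0.9,0,-0.002,1],[0,0.048,-0.36,1.08,0,-0.002,1],[0,0.056,-0.42,1.26,0,-0.002,1],[0,0.066,-0.48,1.44,0,-0.002,1],[0,0.066,-0.50,1.526,0,-0.002,1],[0,0.066,-0.50,1.526,0,-0.002,1]]'
python3 -m crank '[[0,0,0,0,0,0,0.75],[0,0,0,0,0,0,0.75]]'
python3 - <<'E'
from h import *
plan([(.6327,.1563,.06,0),(.6327,.1563,.003,0)])
f=grab_frame("top");np.savez("top4.npz",**f);cv2.imwrite("pics/top4.png",f["pixels"][:,:,::-1])
f=grab_frame("scene");np.savez("scene4.npz",**f);cv2.imwrite("pics/scene4.png",f["pixels"][:,:,::-1])
E
```

```text
t: 8.6
eef_pos: [0.6314, 0.1585, 0.194]
ee_rot: [-0.119, 1.565, 3.024]
force: [-0.4, -0.9, -0.4]
width: 0.0878
t: 8.85
eef_pos: [0.632, 0.1555, 0.1959]
ee_rot: [-0.451, 1.567, 2.69]
force: [0.0, 1.1, 0.4]
width: 0.0733
t 8.85 tcp [0.632  0.1555 0.1959] jaw 180.0 tilt [-0.003  0.001 -1.   ] w 0.0733 F [0.  1.1 0.4] q6 -0.54 q1 0.54
  -> (0.6327, 0.1563, 0.06, 0) shift [ 0.1359 -0.0006 -0.0011] rot [-0.0004  0.0031  0.0015] rows>= 3
  -> (0.6327, 0.1563, 0.06, 0) shift [ 0.1359 -0.0006 -0.0011] rot [ 3.1412e+00  2.3000e-03 -4.8000e-03] rows>= 17
  -> (0.6327, 0.1563, 0.003, 0) shift [ 0.1929 -0.0005 -0.0013] rot [-0.0004  0.0031  0.0015] rows>= 4
  -> (0.6327, 0.1563, 0.003, 0) shift [ 0.1929 -0.0005 -0.0013] rot [ 3.1412e+00  2.3000e-03 -4.8000e-03] rows>= 17
```

View pics/scene4.png

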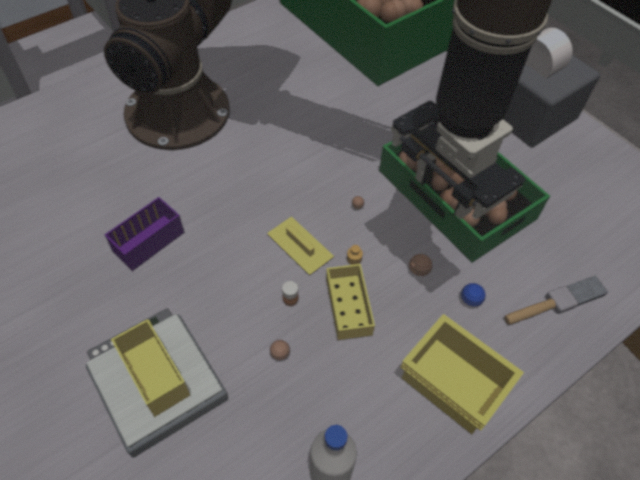

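View pics/top4.png

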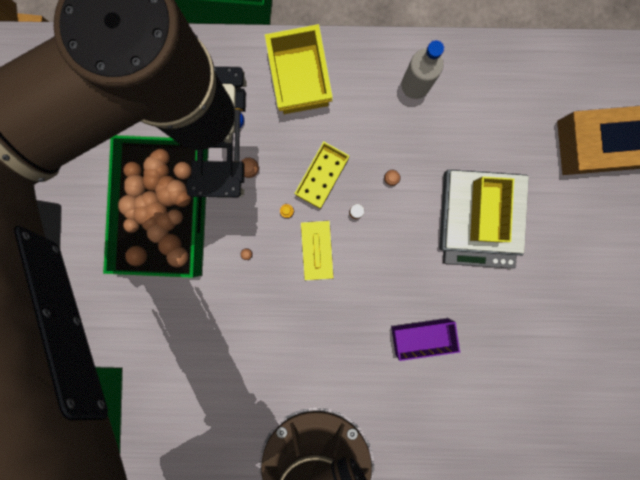

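Both views show the deep punnet standing on the pan, at top (492,210) and scene (150,367). The gripper is above the large mushroom, so I'll measure the punnet.

```bash
python3 - <<'E'
from h import *
t=load("top4.npz");s=load("scene4.npz")
crop(t,430,160,110,100,7,"pics/t4.png");crop(s,100,305,100,120,5,"pics/s4.png")
E
```

```text
(no output)
```

View pics/t4.png

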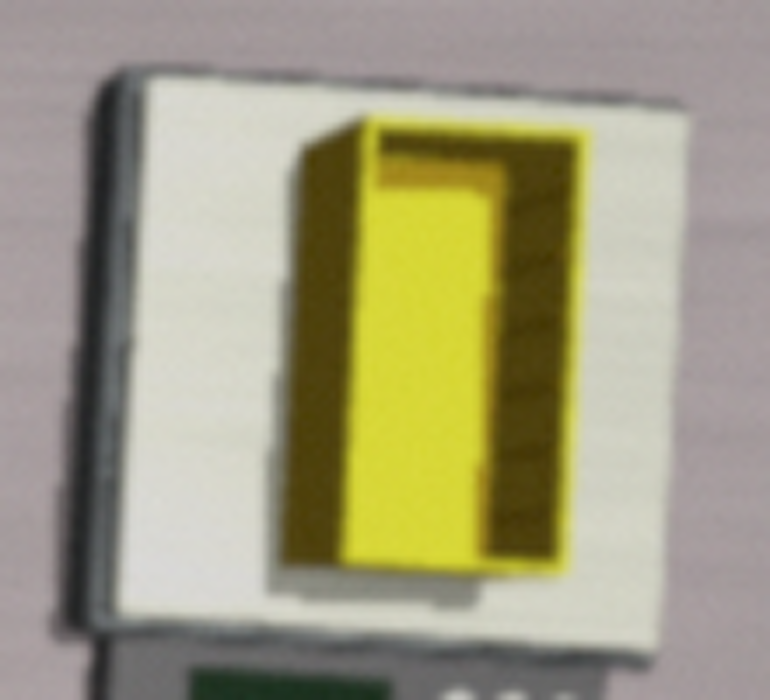

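View pics/s4.png

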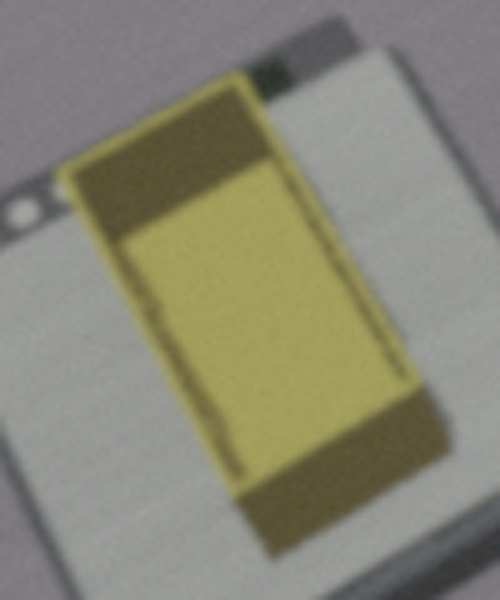

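```bash
python3 -m crank '[[0.06,-0.001,-0.001,0,0.003,0.001,0.75],[0.12,-0.001,-0.001,0,0.003,0.001,0.75],[0.14,-0.001,-0.001,0,0.003,0.001,0.75],[0.14,-0.001,-0.001,0,0.003,0.001,0.75],[0.14,-0.001,-0.001,0,0.003,0.001,0.75]]'
python3 - <<'E'
from h import *
plan([(.6327,.1563,.002,0)])
E
```

```text
t: 9.57
eef_pos: [0.6339, 0.1579, 0.0577]
ee_rot: [-2.612, 1.568, 0.53]
force: [0.7, -0.1, 0.7]
width: 0.0658
t 9.57 tcp [0.6339 0.1579 0.0577] jaw 180.0 tilt [ 0.002  0.001 -1.   ] w 0.0658 F [ 0.7 -0.1  0.7] q6 -0.54 q1 0.54
  -> (0.6327, 0.1563, 0.002, 0) shift [0.0557 0.0017 0.0013] rot [-0.     -0.0024  0.0014] rows>= 1
  -> (0.6327, 0.1563, 0.002, 0) shift [0.0557 0.0017 0.0013] rot [3.1416e+00 2.2000e-03 3.8000e-03] rows>= 17
```

```bash
python3 -m crank '[[0.03,0.001,0.001,0,-0.002,0,0.75],[0.055,0.001,0.001,0,-0.002,0,0.75],[0.055,0.001,0.001,0,-0.002,0,0.75]]'
python3 - <<'E'
from h import *
plan([(.6327,.1563,.002,0)])
t=load("top4.npz");s=load("scene4.npz")
o=lambda c,x0,y0,k:(np.array(c)+.5)/k-.5+[x0,y0]
for f,c in((t,o([(365,117),(593,131),(567,574),(337,566)],430,160,7)),(s,o([(241,72),(424,385),(237,497),(57,174)],100,305,5))):
    P=onplane(f,c,.104);e=[P[i]-P[i-1] for i in range(4)]
    print(P.mean(0).round(4),[round(np.linalg.norm(v),4) for v in e],[round(np.degrees(np.arctan2(v[1],v[0])),1) for v in e])
P=onplane(t,o([(143,75),(690,107),(661,650),(114,616)],430,160,7),.046);print("pan",P.mean(0).round(4))
E
```

```text
t: 9.95
eef_pos: [0.6315, 0.1566, 0.0012]
ee_rot: [-0.116, 1.568, 3.026]
force: [-0.4, -0.8, 0.3]
width: 0.0658
t 9.95 tcp [0.6315 0.1566 0.0012] jaw 180.0 tilt [-0.003  0.    -1.   ] w 0.0658 F [-0.4 -0.8  0.3] q6 -0.54 q1 0.54
  -> (0.6327, 0.1563, 0.002, 0) shift [-0.0008  0.0003 -0.0012] rot [-0.0002  0.0025  0.0003] rows>= 1
  -> (0.6327, 0.1563, 0.002, 0) shift [-0.0008  0.0003 -0.0012] rot [ 3.1414e+00  5.0000e-04 -4.0000e-03] rows>= 17
[ 0.5451 -0.338   0.104 ] [np.float64(0.1244), np.float64(0.0628), np.float64(0.1226), np.float64(0.0631)] [np.float64(-3.1), np.float64(-92.7), np.float64(177.0), np.float64(89.0)]
[ 0.5455 -0.3398  0.104 ] [np.float64(0.0617), np.float64(0.1233), np.float64(0.06), np.float64(0.123)] [np.float64(87.9), np.float64(-2.6), np.float64(-92.4), np.float64(178.2)]
pan [ 0.5456 -0.3404  0.046 ]
```

```bash
python3 -m crank '[[0,0,0,0,0,0,0.3],[0,0,0,0,0,0,0.3],[0,0,0,0,0,0,0.3],[0,0,0,0,0,0,0.3],[0,0,0,0,0,0,0.3]]' 8
python3 -m crank '[[-0.05,0,0,0,0,0,0.3],[-0.11,0,0,0,0,0,0.3],[-0.17,0,0,0,0,0,0.3],[-0.20,0,0,0,0,0,0.3],[-0.20,0,0,0,0,0,0.3]]'
python3 - <<'E'
from h import *
plan([(.545,-.3398,.20,-2.6)])
f=grab_frame("scene");np.savez("scene5.npz",**f);crop(f,380,120,160,160,4,"pics/s5.png")
E
```

```text
t: 10.58
eef_pos: [0.6323, 0.1571, 0.002]
ee_rot: [-1.136, 1.57, 2.006]
force: [-1.0, -0.1, 4.8]
width: 0.0384
t: 11.2
eef_pos: [0.6334, 0.1573, 0.2043]
ee_rot: [-2.356, 1.566, 0.786]
force: [-0.1, -0.5, -1.4]
width: 0.038
t 11.2 tcp [0.6334 0.1573 0.2043] jaw -180.0 tilt [ 0.003  0.003 -1.   ] w 0.038 F [-0.1 -0.5 -1.4] q6 -0.54 q1 0.54
  -> (0.545, -0.3398, 0.2, -2.6) shift [0.0025 0.4971 0.0885] rot [ 0.0455 -0.003   0.0032] rows>= 9
  -> (0.545, -0.3398, 0.2, -2.6) shift [0.0025 0.4971 0.0885] rot [-3.0961 -0.0049 -0.0047] rows>= 17
```

View pics/s5.png

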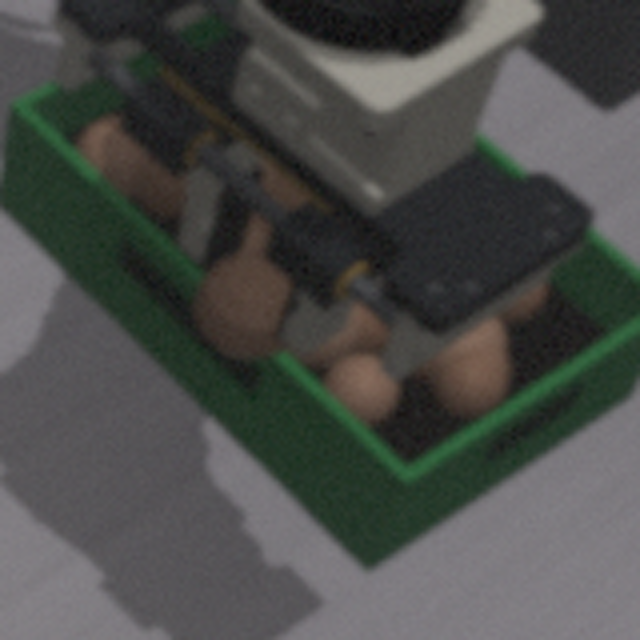

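```bash
python3 - <<'E'
from h import *
s=load("scene5.npz");p=np.array([.6334,.1573,.2043])
for dz in(-.02,0,.019):
  print(dz,(proj(s,p+[0,0,dz])-[380,120])*4)
for dx,dy in((.022,0),(-.022,0),(0,.02),(0,-.02)): print(dx,dy,(proj(s,p+[dx,dy,0])-[380,120])*4)
f=grab_frame("top");crop(f,160,80,140,140,4,"pics/t5.png")
E
```

```text
-0.02 [[235.6625826  358.48399787]]
0 [[245.31454318 327.71707415]]
0.019 [[254.80361779 297.46937137]]
0.022 0 [[284.25837652 363.42620682]]
-0.022 0 [[207.16263734 292.73409096]]
0 0.02 [[281.6841693 304.4536215]]
0 -0.02 [[208.40707216 351.32455369]]
```

View pics/t5.png

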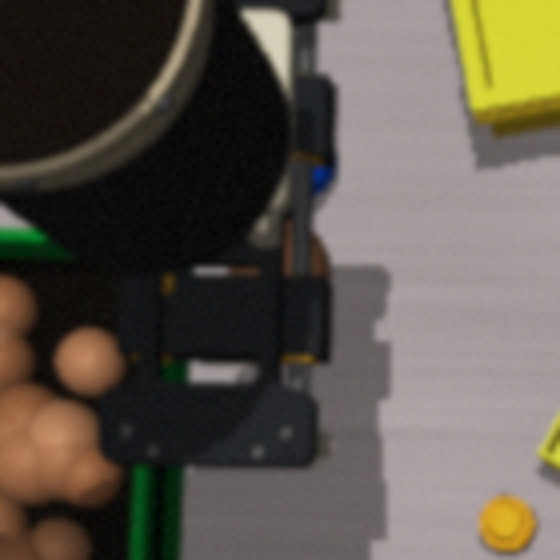

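```bash
python3 -m crank '[[0,0.03,0.005,0,-0.003,0.003,0.3],[0,0.08,0.014,0,-0.003,0.003,0.3],[0,0.14,0.025,0,-0.003,0.003,0.3],[0,0.20,0.036,0.02,-0.003,0.003,0.3],[0,0.26,0.047,0.02,-0.003,0.003,0.3],[0,0.32,0.058,0.03,-0.003,0.003,0.3],[0,0.38,0.068,0.04,-0.003,0.003,0.3],[0,0.44,0.078,0.045,-0.003,0.003,0.3],[0,0.48,0.086,0.045,-0.003,0.003,0.3],[0,0.497,0.0885,0.0455,-0.003,0.003,0.3]]'
python3 -m crank '[[0,0,0,0,0,0,0.3],[0,0,0,0,0,0,0.3]]'
python3 - <<'E'
from h import *
f=grab_frame("scene");np.savez("scene6.npz",**f)
p,_,_=pose();u=proj(f,p)[0];print(p,u);crop(f,int(u[0])-60,int(u[1])-60,120,120,6,"pics/s6.png")
for d in([0,0,0],[0,0,.019],[.022,0,.014],[-.022,0,.014],[0,.022,.014],[0,-.022,.014]): print(d,((proj(f,p+d)-(u.astype(int)-60))*6).round())
plan([(.545,-.3398,.20,-2.6)])
E
```

```text
t: 12.55
eef_pos: [0.5414, -0.3427, 0.1991]
ee_rot: [0.202, 1.563, -2.988]
force: [-0.6, -0.6, 0.3]
width: 0.0385
t: 12.8
eef_pos: [0.5435, -0.3396, 0.2004]
ee_rot: [0.336, 1.565, -2.85]
force: [0.1, 1.2, -0.1]
width: 0.0384
[ 0.54372561 -0.33932956  0.20066572] [131.68910669 330.44497515]
[0, 0, 0] [[364. 363.]]
[0, 0, 0.019] [[344. 325.]]
[0.022, 0, 0.014] [[395. 407.]]
[-0.022, 0, 0.014] [[305. 265.]]
[0, 0.022, 0.014] [[437. 283.]]
[0, -0.022, 0.014] [[260. 388.]]
t 12.85 tcp [ 0.5437 -0.3393  0.2007] jaw 177.4 tilt [-0.005 -0.002 -1.   ] w 0.038 F [-0.4  0.3 -0.1] q6 0.21 q1 -0.25
  -> (0.545, -0.3398, 0.2, -2.6) shift [ 0.0007  0.0004 -0.0013] rot [ 0.0008  0.005  -0.0021] rows>= 1
  -> (0.545, -0.3398, 0.2, -2.6) shift [ 0.0007  0.0004 -0.0013] rot [-3.1407  0.0033  0.0079] rows>= 17
```

View pics/s6.png

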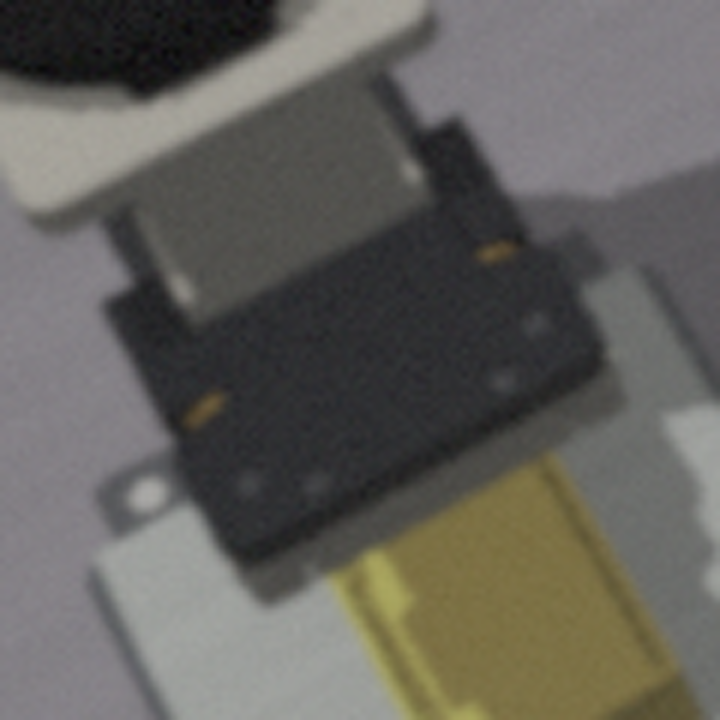

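```bash
python3 -m crank '[[-0.03,0,0,-0.18,0,0,0.3],[-0.03,0,0,-0.36,0,0,0.3],[-0.03,0,0,-0.54,0,0,0.3],[-0.03,0,0,-0.72,0,0,0.3],[-0.03,0,0,-0.9,0,0,0.3],[-0.03,0,0,-0.95,0,0,0.3],[-0.03,0,0,-0.95,0,0,0.3]]'
python3 - <<'E'
from h import *
f=grab_frame("scene");np.savez("scene6.npz",**f)
p,Rt,_=pose();u=proj(f,p)[0];print(p,u,jaw(Rt));crop(f,int(u[0])-60,int(u[1])-60,120,120,6,"pics/s6b.png")
z=Rt.as_matrix()[:,2]
for d in([0,0,0],[0,0,.019],[0,0,.03],z*.019+[0,0,.019],-z*.019+[0,0,.019]): print(np.round(d,3),((proj(f,p+d)-(u.astype(int)-60))*6).round())
E
```

```text
t: 13.72
eef_pos: [0.5442, -0.3391, 0.2311]
ee_rot: [-0.451, 1.566, -2.687]
force: [-0.4, 0.6, -1.0]
width: 0.0382
[ 0.54414548 -0.33925185  0.23109929] [126.44889336 320.51009569] -128.16735716262605
[0 0 0] [[363. 363.]]
[0.    0.    0.019] [[341. 323.]]
[0.   0.   0.03] [[328. 299.]]
[-0.012 -0.015  0.019] [[253. 320.]]
[0.012 0.015 0.019] [[429. 326.]]
```

View pics/s6b.png

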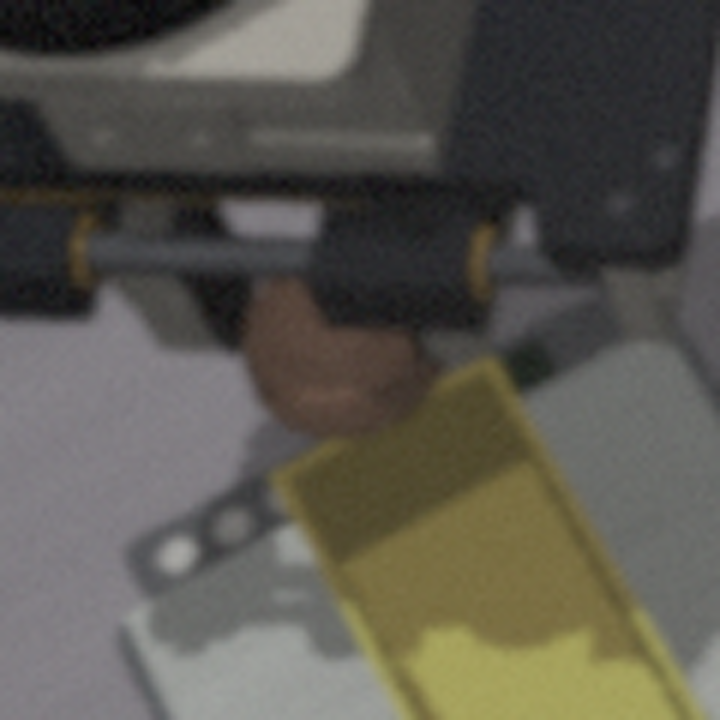

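```bash
python3 -m crank '[[0.02,0,0,0.18,0,0,0.3],[0.03,0,0,0.36,0,0,0.3],[0.03,0,0,0.54,0,0,0.3],[0.03,0,0,0.72,0,0,0.3],[0.03,0,0,0.9,0,0,0.3],[0.03,0,0,0.95,0,0,0.3],[0.03,0,0,0.95,0,0,0.3]]'
python3 - <<'E'
from h import *
plan([(.545,-.3398,.125,-2.6)])
E
```

```text
t: 14.65
eef_pos: [0.5438, -0.3399, 0.201]
ee_rot: [0.49, 1.566, -2.697]
force: [0.7, 0.5, 0.0]
width: 0.0381
t 14.65 tcp [ 0.5438 -0.3399  0.201 ] jaw 177.4 tilt [-0.005 -0.002 -1.   ] w 0.0381 F [0.7 0.5 0. ] q6 0.21 q1 -0.25
  -> (0.545, -0.3398, 0.125, -2.6) shift [ 0.076  -0.0003 -0.0015] rot [-0.      0.0045 -0.0024] rows>= 2
  -> (0.545, -0.3398, 0.125, -2.6) shift [ 0.076  -0.0003 -0.0015] rot [ 3.1415 -0.0038 -0.0071] rows>= 17
```

```bash
python3 -m crank '[[0.04,0,-0.0015,0,0.0045,-0.0024,0.3],[0.07,0,-0.0015,0,0.0045,-0.0024,0.3],[0.10,0,-0.0015,0,0.0045,-0.0024,0.3],[0.12,0,-0.0015,0,0.0045,-0.0024,0.3],[0.12,0,-0.0015,0,0.0045,-0.0024,0.3]]'
python3 - <<'E'
from h import *
plan([(.545,-.3398,.052,-2.6)])
E
```

```text
t: 15.28
eef_pos: [0.5435, -0.34, 0.0793]
ee_rot: [-0.285, 1.567, 2.812]
force: [1.1, 0.6, 0.1]
width: 0.0382
t 15.28 tcp [ 0.5435 -0.34    0.0793] jaw 177.4 tilt [-0.003  0.001 -1.   ] w 0.0382 F [1.1 0.6 0.1] q6 0.21 q1 -0.26
  -> (0.545, -0.3398, 0.052, -2.6) shift [ 0.0273 -0.0002 -0.0015] rot [0.0006 0.0033 0.001 ] rows>= 1
  -> (0.545, -0.3398, 0.052, -2.6) shift [ 0.0273 -0.0002 -0.0015] rot [-3.141e+00 -1.500e-03  5.200e-03] rows>= 17
```

```bash
python3 -m crank '[[0.015,0,-0.0015,0,0.003,0,0.3],[0.027,0,-0.0015,0,0.003,0,0.3],[0.027,0,-0.0015,0,0.003,0,0.3],[0.027,0,-0.0015,0,0.003,0,0.3]]'
python3 - <<'E'
from h import *
plan([(.545,-.3398,.051,-2.6)])
E
```

```text
t: 15.78
eef_pos: [0.5463, -0.3408, 0.0543]
ee_rot: [3.06, 1.568, -0.127]
force: [-0.9, -0.4, -0.1]
width: 0.0382
t 15.78 tcp [ 0.5463 -0.3408  0.0543] jaw 177.4 tilt [ 0.003 -0.    -1.   ] w 0.0382 F [-0.9 -0.4 -0.1] q6 0.21 q1 -0.26
  -> (0.545, -0.3398, 0.051, -2.6) shift [ 0.0033 -0.001   0.0014] rot [ 0.     -0.0032 -0.0003] rows>= 1
  -> (0.545, -0.3398, 0.051, -2.6) shift [ 0.0033 -0.001   0.0014] rot [-3.1416e+00  4.0000e-04 -5.1000e-03] rows>= 17
```

```bash
python3 -m crank '[[0.002,-0.001,0.001,0,-0.003,0,0.3],[0.003,-0.001,0.001,0,-0.003,0,0.3],[0.003,-0.001,0.001,0,-0.003,0,0.3]]'
python3 - <<'E'
from h import *
plan([(.545,-.3398,.051,-2.6)])
E
```

```text
t: 16.15
eef_pos: [0.5453, -0.3397, 0.0512]
ee_rot: [2.636, 1.571, -0.551]
force: [-0.4, -0.5, -0.5]
width: 0.038
t 16.15 tcp [ 0.5453 -0.3397  0.0512] jaw 177.4 tilt [ 0. -0. -1.] w 0.038 F [-0.4 -0.5 -0.5] q6 0.21 q1 -0.25
  -> (0.545, -0.3398, 0.051, -2.6) shift [0.0002 0.0002 0.0003] rot [-0.     -0.0002 -0.0001] rows>= 1
  -> (0.545, -0.3398, 0.051, -2.6) shift [0.0002 0.0002 0.0003] rot [ 3.1416e+00 -2.0000e-04  4.0000e-04] rows>= 17
```

```bash
python3 -m crank '[[0.001,0,0,0,0,0,0.3],[0.001,0,0,0,0,0,0.3]]'; python3 -m crank '[[0.0006,0,0,0,0,0,0.3],[0.0006,0,0,0,0,0,0.3]]'
```

```text
t: 16.4
eef_pos: [0.5454, -0.3397, 0.051]
ee_rot: [2.494, 1.57, -0.692]
force: [-2.7, 2.3, 6.3]
width: 0.0383
t: 16.65
eef_pos: [0.5454, -0.3398, 0.0508]
ee_rot: [2.445, 1.57, -0.741]
force: [-2.7, 3.1, 10.5]
width: 0.0381
```

Contact at about 10 N. I'll release in two stages and retreat.

```bash
python3 -m crank '[[-0.0005,0,0,0,0,0,0.55],[-0.0005,0,0,0,0,0,0.55],[-0.0005,0,0,0,0,0,0.65],[-0.0005,0,0,0,0,0,0.65],[-0.0005,0,0,0,0,0,0.65],[-0.03,0,0,0,0,0,0.65],[-0.07,0,0,0,0,0,0.65],[-0.12,0,0,0,0,0,0.65],[-0.15,0,0,0,0,0,0.65],[-0.15,0,0,0,0,0,0.65]]'
python3 - <<'E'
from h import *
plan([(.6165,0.0005,.20,62)])
E
```

```text
t: 17.9
eef_pos: [0.5466, -0.3403, 0.2026]
ee_rot: [2.815, 1.565, -0.372]
force: [-0.6, 1.0, -0.2]
width: 0.0572
t 17.9 tcp [ 0.5466 -0.3403  0.2026] jaw 177.4 tilt [ 0.005 -0.002 -1.   ] w 0.0572 F [-0.6  1.  -0.2] q6 0.21 q1 -0.25
  -> (0.6165, 0.0005, 0.2, 62) shift [ 0.0023 -0.3436 -0.0544] rot [-1.1273 -0.0036 -0.0045] rows>= 7
  -> (0.6165, 0.0005, 0.2, 62) shift [ 0.0023 -0.3436 -0.0544] rot [ 2.0142 -0.0051  0.0041] rows>= 11
```

```bash
python3 -m crank '[[0,-0.05,-0.008,-0.16,-0.003,-0.004,0.65],[0,-0.10,-0.016,-0.34,-0.003,-0.004,1],[0,-0.16,-0.025,-0.52,-0.003,-0.004,1],[0,-0.22,-0.035,-0.70,-0.003,-0.004,1],[0,-0.28,-0.045,-0.88,-0.003,-0.004,1],[0.002,-0.33,-0.052,-1.06,-0.003,-0.004,1],[0.002,-0.344,-0.0545,-1.127,-0.003,-0.004,1],[0.002,-0.344,-0.0545,-1.127,-0.003,-0.004,1],[0.002,-0.344,-0.0545,-1.127,-0.003,-0.004,1]]'
python3 - <<'E'
from h import *
for n in("scene","top"):
    f=grab_frame(n);np.savez(n+"7.npz",**f);
    crop(f,*((90,200,300,225,2.6) if n=="scene" else (280,120,260,180,3)),f"pics/{n}7.png")
plan([(.6165,0.0005,.08,62),(.6165,0.0005,.022,62)])
E
```

```text
t: 19.02
eef_pos: [0.6148, 0.001, 0.1967]
ee_rot: [-1.37, 1.565, 2.852]
force: [-0.3, 0.7, -0.9]
width: 0.0883
t 19.12 tcp [6.149e-01 6.000e-04 1.971e-01] jaw -118.1 tilt [-0.005  0.002 -1.   ] w 0.088 F [ 0.7 -0.4  0.1] q6 0.76 q1 0.32
  -> (0.6165, 0.0005, 0.08, 62) shift [ 0.1171  0.002  -0.0007] rot [-0.0026  0.0008  0.0052] rows>= 2
  -> (0.6165, 0.0005, 0.08, 62) shift [ 0.1171  0.002  -0.0007] rot [ 3.139e+00  8.100e-03 -1.200e-03] rows>= 17
  -> (0.6165, 0.0005, 0.022, 62) shift [ 0.1751  0.0023 -0.0008] rot [-0.0026  0.0008  0.0052] rows>= 3
  -> (0.6165, 0.0005, 0.022, 62) shift [ 0.1751  0.0023 -0.0008] rot [ 3.139e+00  8.100e-03 -1.200e-03] rows>= 17
```

View pics/scene7.png

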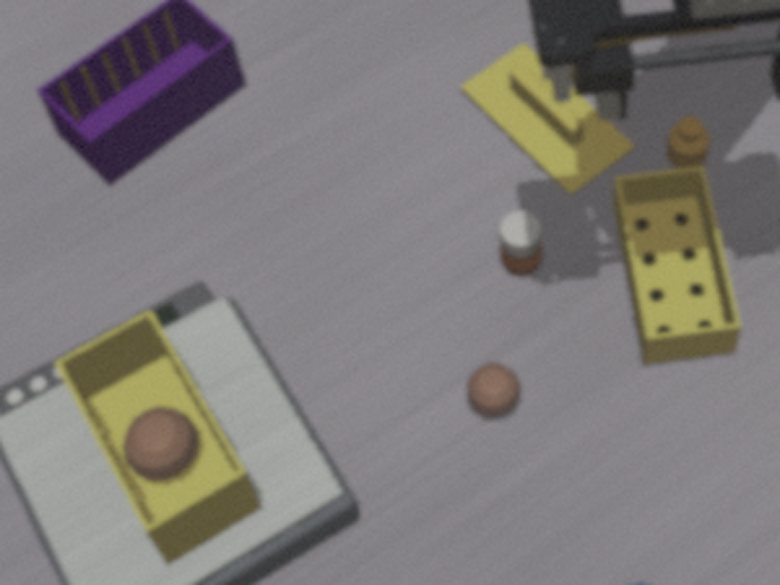

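View pics/top7.png

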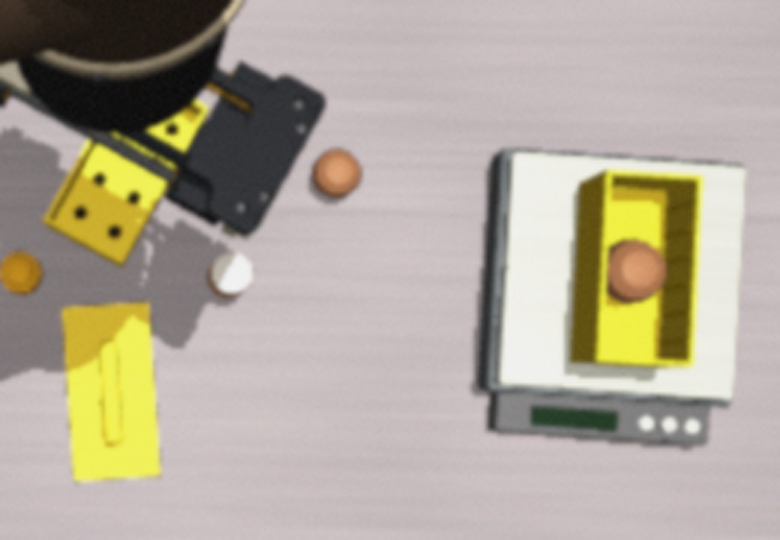

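Both crops show the large mushroom upright in the deep punnet, at top crop (636,270) and scene crop (162,442). Next is the shallow punnet.

```bash
python3 -m crank '[[0.06,0.002,-0.001,-0.0026,0.001,0.005,1],[0.12,0.002,-0.001,-0.0026,0.001,0.005,1],[0.15,0.002,-0.001,-0.0026,0.001,0.005,1],[0.15,0.002,-0.001,-0.0026,0.001,0.005,1]]'
python3 - <<'E'
from h import *
plan([(.6165,0.0005,.018,62)])
E
```

```text
t: 19.62
eef_pos: [0.6149, 0.0004, 0.045]
ee_rot: [-0.876, 1.566, -2.935]
force: [0.9, -0.3, 0.2]
width: 0.0876
t 19.62 tcp [6.149e-01 4.000e-04 4.500e-02] jaw -118.0 tilt [-0.005 -0.001 -1.   ] w 0.0876 F [ 0.9 -0.3  0.2] q6 0.77 q1 0.32
  -> (0.6165, 0.0005, 0.018, 62) shift [ 0.027   0.0015 -0.001 ] rot [0.     0.003  0.0036] rows>= 1
  -> (0.6165, 0.0005, 0.018, 62) shift [ 0.027   0.0015 -0.001 ] rot [-3.1416 -0.0056  0.0047] rows>= 17
```

```bash
python3 -m crank '[[0.015,0.0015,-0.001,0,0.003,0.0036,1],[0.027,0.0015,-0.001,0,0.003,0.0036,1],[0.027,0.0015,-0.001,0,0.003,0.0036,1]]'
python3 -m crank '[[0,0,0,0,0,0,0.5],[0,0,0,0,0,0,0.5],[0,0,0,0,0,0,0.5],[0,0,0,0,0,0,0.5],[0,0,0,0,0,0,0.5]]' 12
python3 - <<'E'
from h import *
plan([(.6165,0.0005,.018,62)])
E
```

```text
t: 20.0
eef_pos: [0.6182, 0.0018, 0.0199]
ee_rot: [2.35, 1.566, 0.292]
force: [-0.3, -0.8, 0.1]
width: 0.0874
t: 20.62
eef_pos: [0.6187, 0.0019, 0.0206]
ee_rot: [2.319, 1.565, 0.261]
force: [-0.3, -0.2, -0.2]
width: 0.0455
t 20.62 tcp [0.6187 0.0019 0.0206] jaw -117.9 tilt [ 0.005  0.001 -1.   ] w 0.0455 F [-0.3 -0.2 -0.2] q6 0.77 q1 0.32
  -> (0.6165, 0.0005, 0.018, 62) shift [ 0.0026 -0.0013  0.0023] rot [ 0.0019 -0.0038 -0.004 ] rows>= 1
  -> (0.6165, 0.0005, 0.018, 62) shift [ 0.0026 -0.0013  0.0023] rot [-3.1397  0.0063 -0.0059] rows>= 17
```

Width 45.5 mm, where 62 was expected, so I'll look.

```bash
python3 - <<'E'
from h import *
for n in("scene","top"):
    f=grab_frame(n);np.savez(n+"8.npz",**f);
    crop(f,*((250,180,200,180,3.3) if n=="scene" else (260,100,180,150,4)),f"pics/{n}8.png")
E
```

```text
(no output)
```

View pics/scene8.png

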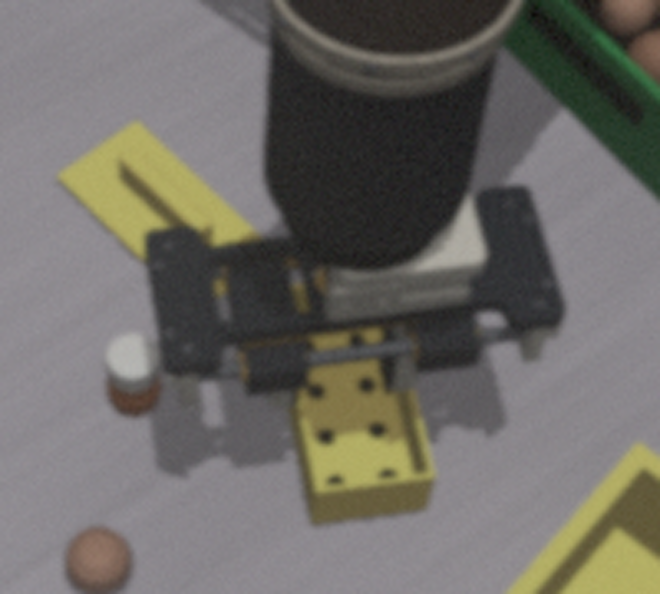

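View pics/top8.png

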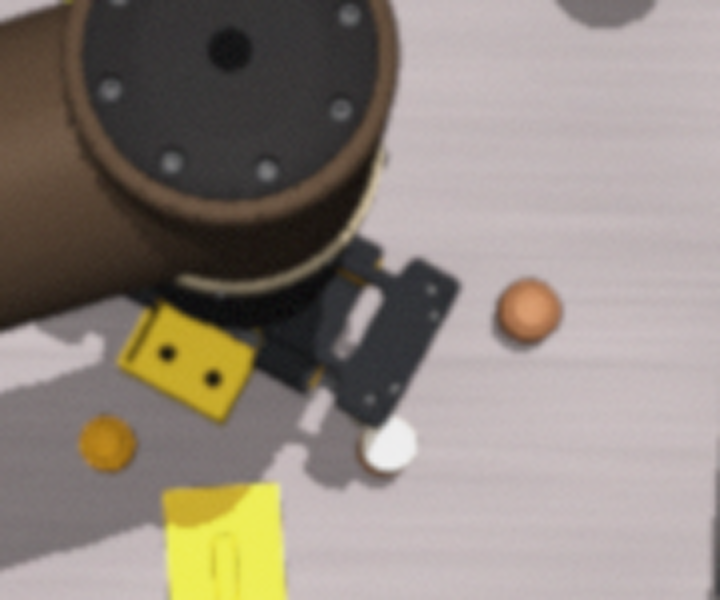

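```bash
python3 - <<'E'
from h import *
f=load("scene8.npz");p,Rt,s=pose();z=Rt.as_matrix()[:,2];print(s["width"],s["t"])
for k in(-.0227,0,.0227):
  for h in (0,.019,.04): print(k,h,((proj(f,p+k*z+[0,0,h])-[250,180])*3.3).round())
t=load("top8.npz")
c=np.array([.6165,.0005,0]);a=np.radians(-27.7);u=np.array([np.cos(a),np.sin(a),0]);v=np.array([-u[1],u[0],0])
P=[c+i*.062*u+j*.031*v+[0,0,.044] for i,j in((1,1),(1,-1),(-1,-1),(-1,1))]
print("expected rim scene",((proj(f,P)-[250,180])*3.3).round().tolist(),"top",((proj(t,P)-[260,100])*4).round().tolist())
E
```

```text
0.04459211182020469 20.725
-0.0227 0 [[376. 398.]]
-0.0227 0.019 [[379. 381.]]
-0.0227 0.04 [[382. 361.]]
0 0 [[334. 404.]]
0 0.019 [[337. 386.]]
0 0.04 [[339. 366.]]
0.0227 0 [[292. 409.]]
0.0227 0.019 [[294. 392.]]
0.0227 0.04 [[296. 372.]]
expected rim scene [[416.0, 478.0], [296.0, 495.0], [254.0, 289.0], [366.0, 274.0]] top [[251.0, 165.0], [356.0, 222.0], [241.0, 431.0], [136.0, 374.0]]
```

```bash
python3 -m crank '[[0,0,0,0,0,0,1],[0,0,0,0,0,0,1],[0,0,0,0,0,0,1],[0,0,0,0,0,0,1]]'
python3 - <<'E'
from h import *
for n in("scene","top"):
    f=grab_frame(n);np.savez(n+"9.npz",**f);
    crop(f,*((250,180,200,180,3.3) if n=="scene" else (260,100,180,150,4)),f"pics/{n}9.png")
E
```

```text
t: 21.22
eef_pos: [0.6186, 0.002, 0.0203]
ee_rot: [2.331, 1.566, 0.274]
force: [0.1, -1.1, -0.6]
width: 0.0791
```

View pics/scene9.png

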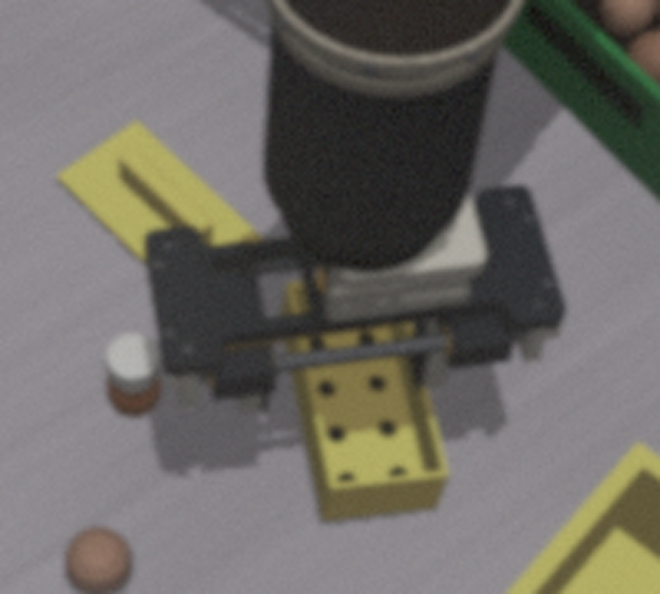

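```bash
python3 -m crank '[[0,0,0,0,0,0,1],[0,0,0,0,0,0,1],[-0.05,0,0,0,0,0,1],[-0.11,0,0,0,0,0,1],[-0.17,0,0,0,0,0,1],[-0.18,0,0,0,0,0,1],[-0.18,0,0,0,0,0,1]]'
python3 - <<'E'
from h import *
for n in("scene",):
    f=grab_frame(n);np.savez(n+"10.npz",**f);crop(f,250,100,240,200,3.3,f"pics/{n}10.png")
p,Rt,s=pose();z=Rt.as_matrix()[:,2];print(s["width"],p)
for k in(-.044,0,.044):
  for h in (0,.019,.04): print(k,h,((proj(f,p+k*z+[0,0,h])-[250,100])*3.3).round())
E
```

```text
t: 22.2
eef_pos: [0.6179, 0.0019, 0.201]
ee_rot: [2.381, 1.564, 0.324]
force: [-0.3, -0.3, -1.0]
width: 0.0875
0.0874183318988526 [0.61716483 0.00178918 0.1995439 ]
-0.044 0 [[452. 466.]]
-0.044 0.019 [[457. 442.]]
-0.044 0.04 [[463. 415.]]
0 0 [[359. 478.]]
0 0.019 [[362. 454.]]
0 0.04 [[366. 427.]]
0.044 0 [[264. 489.]]
0.044 0.019 [[266. 466.]]
0.044 0.04 [[268. 439.]]
```

View pics/scene10.png

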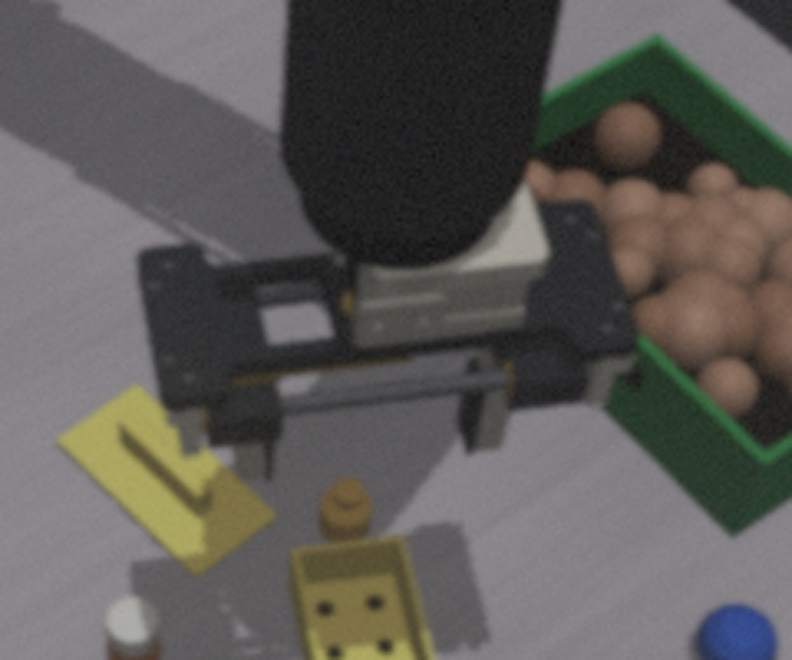

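The fingertips show about 11 mm higher than the reported TCP, at crop (252,475) and (485,450) against the computed (264,489) and (452,466). A high grip explains both the 38 mm width on the cap and the slip over the shallow rim. I'll relocate the shallow punnet.

```bash
python3 - <<'E'
from h import *
f=load("scene10.npz");crop(f,300,240,120,120,5,"pics/s10.png");cv2.imwrite("pics/scene10f.png",f["pixels"][:,:,::-1])
t=grab_frame("top");np.savez("top10.npz",**t);crop(t,270,120,120,110,6,"pics/t10.png")
E
```

```text
(no output)
```

View pics/s10.png

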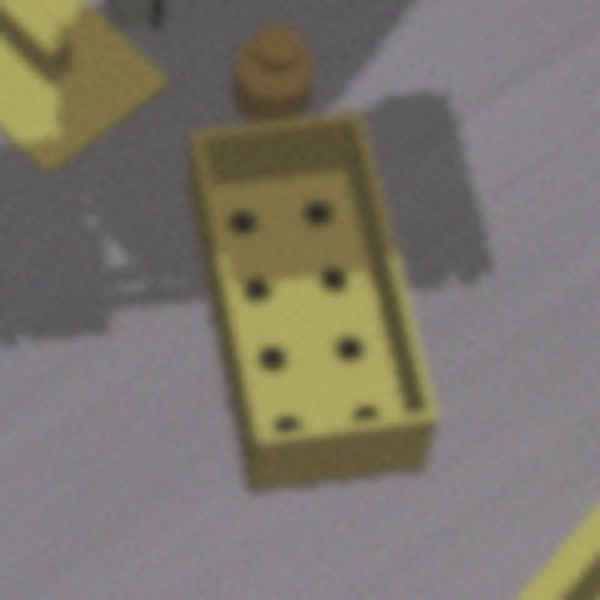

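View pics/t10.png

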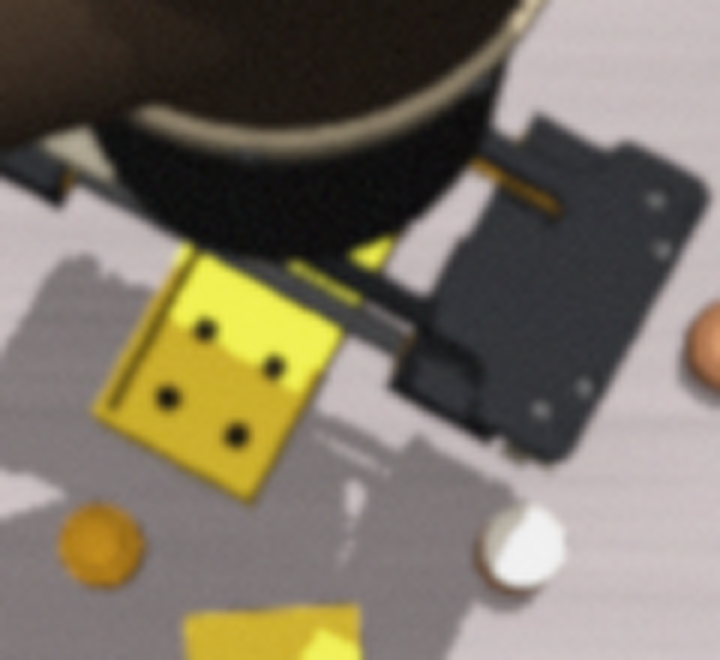

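```bash
python3 - <<'E'
from h import *
t=load("top10.npz");s=load("scene10.npz")
o=lambda c,x0,y0,k:(np.array(c)+.5)/k-.5+[x0,y0]
P=onplane(s,o([(194,133),(363,117),(436,420),(252,440)],300,240,5),.044);e=[P[i]-P[i-1] for i in range(4)]
print(P.mean(0).round(4),[round(np.linalg.norm(v),4) for v in e],[round(np.degrees(np.arctan2(v[1],v[0])),1) for v in e])
H=onplane(s,o([(243,221),(318,213),(257,289),(334,279),(272,358),(349,348)],300,240,5),.009);e=(H[4]+H[5]-H[0]-H[1])/2
u=e/np.linalg.norm(e);print("holes axis",np.degrees(np.arctan2(u[1],u[0])),"pitch",np.linalg.norm(e)/2,"ctr",(H.mean(0)+u*np.linalg.norm(e)/4).round(4))
Q=onplane(t,o([(94,410),(248,500)],270,120,6),.044);w=Q[1]-Q[0];print(np.linalg.norm(w),np.degrees(np.arctan2(w[1],w[0])));a=np.arctan2(w[1],w[0])+np.pi/2
print("top ctr",(Q.mean(0)+.062*np.array([np.cos(a),np.sin(a),0])).round(4))
print("deep check"); plan([(.6195,.012,.05,62)])
E
```

```text
[0.6259 0.0173 0.044 ] [np.float64(0.1219), np.float64(0.0613), np.float64(0.1216), np.float64(0.0627)] [np.float64(151.0), np.float64(60.1), np.float64(-28.4), np.float64(-119.6)]
holes axis -28.23736051964039 pitch 0.028119518017186478 ctr [0.6253 0.0182 0.009 ]
0.06160835445507982 -119.4181444961548
top ctr [0.6263 0.0179 0.044 ]
deep check
t 22.3 tcp [0.6168 0.0017 0.1988] jaw -117.9 tilt [ 0.003  0.001 -1.   ] w 0.0877 F [ 0.1  0.4 -0.9] q6 0.77 q1 0.32
  -> (0.6195, 0.012, 0.05, 62) shift [ 0.1488 -0.0028 -0.01  ] rot [ 0.0018 -0.0024 -0.0019] rows>= 3
  -> (0.6195, 0.012, 0.05, 62) shift [ 0.1488 -0.0028 -0.01  ] rot [-3.1398e+00  3.0000e-03 -3.7000e-03] rows>= 17
```

```bash
python3 - <<'E'
from h import *
plan([(.6258,.0178,.04,61.4)])
E
python3 -m crank '[[0.03,-0.003,-0.018,0,-0.0024,-0.002,1],[0.08,-0.003,-0.018,0.008,-0.0024,-0.002,1],[0.13,-0.003,-0.018,0.008,-0.0024,-0.002,1],[0.13,-0.003,-0.018,0.008,-0.0024,-0.002,1],[0.13,-0.003,-0.018,0.008,-0.0024,-0.002,1]]'
python3 - <<'E'
from h import *
plan([(.6258,.0178,.02,61.4)])
E
```

```text
t 22.3 tcp [0.6168 0.0017 0.1988] jaw -117.9 tilt [ 0.003  0.001 -1.   ] w 0.0877 F [ 0.1  0.4 -0.9] q6 0.77 q1 0.32
  -> (0.6258, 0.0178, 0.04, 61.4) shift [ 1.588e-01  1.000e-04 -1.810e-02] rot [ 0.0123 -0.0024 -0.0019] rows>= 3
  -> (0.6258, 0.0178, 0.04, 61.4) shift [ 1.588e-01  1.000e-04 -1.810e-02] rot [-3.1293e+00  3.0000e-03 -3.7000e-03] rows>= 17
t: 22.92
eef_pos: [0.6248, 0.0191, 0.0711]
ee_rot: [1.847, 1.568, -0.218]
force: [1.2, -0.1, 0.7]
width: 0.0875
t 22.93 tcp [0.6248 0.0191 0.0711] jaw -118.3 tilt [ 0.002 -0.001 -1.   ] w 0.0875 F [ 1.2 -0.1  0.7] q6 0.73 q1 0.34
  -> (0.6258, 0.0178, 0.02, 61.4) shift [0.0511 0.0014 0.0007] rot [ 0.005  -0.0007 -0.0023] rows>= 1
  -> (0.6258, 0.0178, 0.02, 61.4) shift [0.0511 0.0014 0.0007] rot [-3.1366e+00  3.6000e-03 -1.0000e-03] rows>= 17
```

```bash
python3 -m crank '[[0.03,0.0014,0.0007,0.005,0,-0.002,1],[0.055,0.0014,0.0007,0.005,0,-0.002,1],[0.06,0.0014,0.0007,0.005,0,-0.002,1],[0.06,0.0014,0.0007,0.005,0,-0.002,1],[0.06,0.0014,0.0007,0.005,0,-0.002,1]]'
python3 - <<'E'
from h import *
plan([(.6258,.0178,.005,61.4)])
f=grab_frame("scene");np.savez("scene11.npz",**f);crop(f,290,200,160,140,4.5,"pics/s11.png")
p,Rt,s=pose();z=Rt.as_matrix()[:,2]
for k in(-.044,.044): print(((proj(f,p+k*z)-[290,200])*4.5).round())
E
```

```text
t: 23.55
eef_pos: [0.6264, 0.0182, 0.0122]
ee_rot: [2.601, 1.567, 0.531]
force: [0.6, -0.1, 0.5]
width: 0.0876
t 23.55 tcp [0.6264 0.0182 0.0122] jaw -118.6 tilt [ 0.003  0.002 -1.   ] w 0.0876 F [ 0.6 -0.1  0.5] q6 0.73 q1 0.34
  -> (0.6258, 0.0178, 0.005, 61.4) shift [ 0.0072 -0.0003  0.0006] rot [-0.0002 -0.003  -0.0018] rows>= 1
  -> (0.6258, 0.0178, 0.005, 61.4) shift [ 0.0072 -0.0003  0.0006] rot [ 3.1414e+00 -2.8000e-03  4.6000e-03] rows>= 17
[[427. 449.]]
[[208. 476.]]
```

View pics/s11.png

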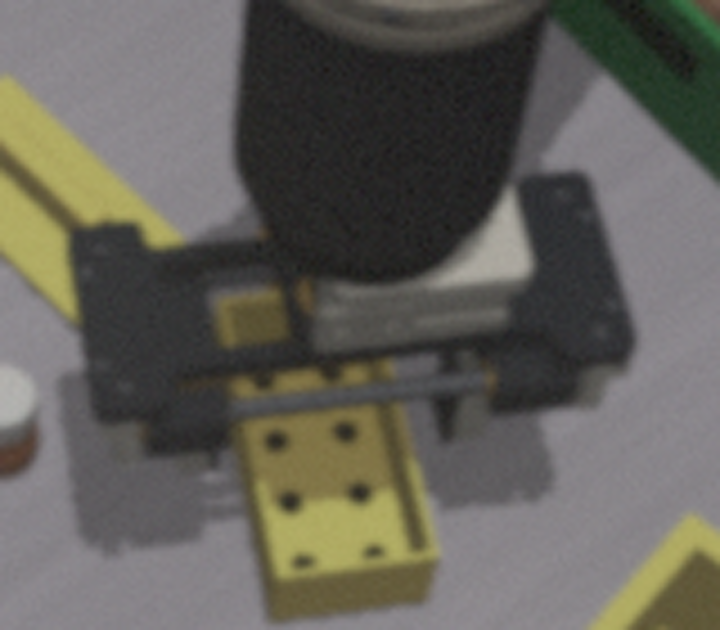

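```bash
python3 -m crank '[[0.005,0,0.0006,0,-0.003,-0.002,1],[0.008,0,0.0006,0,-0.003,-0.002,1],[0.008,0,0.0006,0,-0.003,-0.002,1]]'
python3 -m crank '[[0.002,0,0,0,0,0,1],[0.002,0,0,0,0,0,1]]'
```

```text
t: 23.98
eef_pos: [0.6246, 0.0173, 0.002]
ee_rot: [-0.865, 1.567, -2.936]
force: [0.0, 0.3, -0.3]
width: 0.0875
t: 24.22
eef_pos: [0.6248, 0.0174, 0.0002]
ee_rot: [-0.887, 1.568, -2.957]
force: [-0.2, 0.2, -1.0]
width: 0.0879
```

```bash
python3 - <<'E'
from h import *
plan([(.6258,.0178,.002,61.4)])
E
```

```text
t 24.23 tcp [6.248e-01 1.740e-02 2.000e-04] jaw -118.6 tilt [-0.003 -0.001 -1.   ] w 0.0879 F [-0.2  0.2 -1. ] q6 0.73 q1 0.34
  -> (0.6258, 0.0178, 0.002, 61.4) shift [-0.0018  0.0007 -0.0008] rot [-0.0005  0.002   0.0024] rows>= 1
  -> (0.6258, 0.0178, 0.002, 61.4) shift [-0.0018  0.0007 -0.0008] rot [ 3.1411e+00  3.8000e-03 -3.1000e-03] rows>= 17
```

```bash
python3 -m crank '[[0,0,0,0,0,0,0.5],[0,0,0,0,0,0,0.5],[0,0,0,0,0,0,0.5],[0,0,0,0,0,0,0.5],[0,0,0,0,0,0,0.5]]' 12
python3 - <<'E'
from h import *
plan([(.6258,.0178,.002,61.4)])
f=grab_frame("scene");np.savez("scene12.npz",**f);crop(f,290,200,160,140,4.5,"pics/s12.png")
E
```

```text
t: 24.85
eef_pos: [0.625, 0.0175, 0.0005]
ee_rot: [-0.9, 1.568, -2.971]
force: [-1.0, -0.0, -0.1]
width: 0.0623
t 24.85 tcp [6.25e-01 1.75e-02 5.00e-04] jaw -118.6 tilt [-0.003 -0.    -1.   ] w 0.0623 F [-1.  -0.  -0.1] q6 0.73 q1 0.34
  -> (0.6258, 0.0178, 0.002, 61.4) shift [-0.0015  0.0006 -0.0007] rot [-0.0005  0.0017  0.0021] rows>= 1
  -> (0.6258, 0.0178, 0.002, 61.4) shift [-0.0015  0.0006 -0.0007] rot [ 3.1411e+00  3.3000e-03 -2.6000e-03] rows>= 17
```

View pics/s12.png

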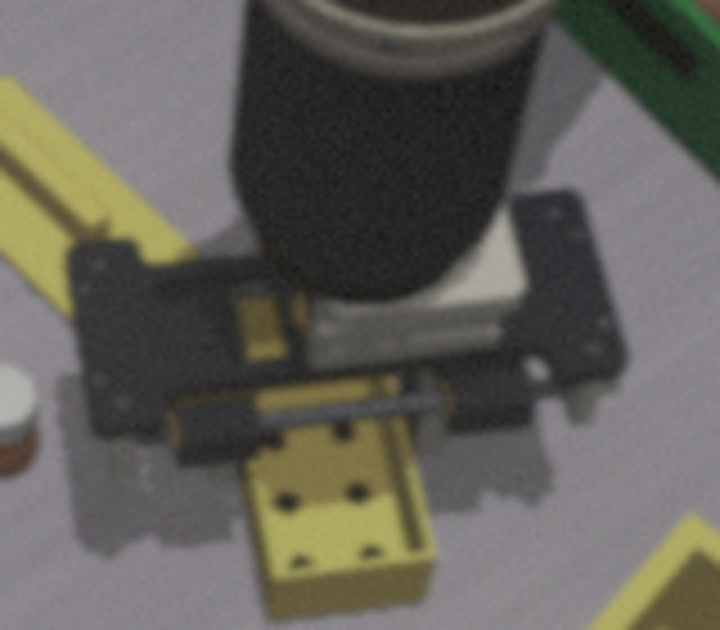

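```bash
python3 -m crank '[[-0.03,0,0,0,0,0,0.5],[-0.08,0,0,0,0,0,0.5],[-0.14,0,0,0,0,0,0.5],[-0.20,0,0,0,0,0,0.5],[-0.22,0,0,0,0,0,0.5],[-0.22,0,0,0,0,0,0.5]]'
python3 - <<'E'
from h import *
plan([(.545,-.3398,.22,87.4)])
E
```

```text
t: 25.65
eef_pos: [0.6263, 0.0178, 0.2224]
ee_rot: [2.738, 1.57, 0.667]
force: [-0.0, 0.1, -0.6]
width: 0.0619
t 25.65 tcp [0.6263 0.0178 0.2224] jaw -118.6 tilt [ 0.001  0.001 -1.   ] w 0.0619 F [-0.   0.1 -0.6] q6 0.73 q1 0.34
  -> (0.545, -0.3398, 0.22, 87.4) shift [0.0021 0.1    0.3528] rot [-0.4543 -0.0009 -0.0007] rows>= 6
  -> (0.545, -0.3398, 0.22, 87.4) shift [0.0021 0.1    0.3528] rot [ 2.6873e+00 -9.0000e-04  1.3000e-03] rows>= 15
```

```bash
python3 -m crank '[[0,0.012,0.04,-0.06,0,0,0.5],[0,0.025,0.09,-0.12,0,0,0.5],[0,0.042,0.15,-0.2,0,0,0.5],[0,0.06,0.21,-0.28,0,0,0.5],[0,0.075,0.265,-0.36,0,0,0.5],[0,0.09,0.32,-0.42,0,0,0.5],[0,0.1,0.353,-0.454,0,0,0.5],[0,0.1,0.353,-0.454,0,0,0.5],[0,0.1,0.353,-0.454,0,0,0.5]]'
python3 - <<'E'
from h import *
plan([(.545,-.3398,.13,87.4)])
E
```

```text
t: 26.78
eef_pos: [0.5436, -0.3398, 0.2192]
ee_rot: [-1.636, 1.566, 3.03]
force: [0.8, 1.0, -0.4]
width: 0.0622
t 26.77 tcp [ 0.5436 -0.3398  0.2192] jaw -92.7 tilt [-0.005  0.001 -1.   ] w 0.0622 F [ 0.8  1.  -0.4] q6 1.78 q1 -0.25
  -> (0.545, -0.3398, 0.13, 87.4) shift [ 0.0892  0.0019 -0.    ] rot [-0.0013 -0.0003  0.0049] rows>= 2
  -> (0.545, -0.3398, 0.13, 87.4) shift [ 0.0892  0.0019 -0.    ] rot [3.1403e+00 7.7000e-03 5.0000e-04] rows>= 17
```

```bash
python3 -m crank '[[0.04,0.002,0,-0.001,0,0.005,0.5],[0.08,0.002,0,-0.001,0,0.005,0.5],[0.09,0.002,0,-0.001,0,0.005,0.5],[0.09,0.002,0,-0.001,0,0.005,0.5],[0.09,0.002,0,-0.001,0,0.005,0.5]]'
python3 - <<'E'
from h import *
plan([(.545,-.3398,.11,87.4)])
f=grab_frame("scene");np.savez("scene13.npz",**f);crop(f,80,270,150,160,4,"pics/s13.png")
E
```

```text
t: 27.4
eef_pos: [0.5472, -0.3405, 0.1327]
ee_rot: [1.236, 1.566, -0.379]
force: [-0.7, -0.6, 0.9]
width: 0.0619
t 27.4 tcp [ 0.5472 -0.3405  0.1327] jaw -92.5 tilt [ 0.005 -0.002 -1.   ] w 0.0619 F [-0.7 -0.6  0.9] q6 1.78 q1 -0.25
  -> (0.545, -0.3398, 0.11, 87.4) shift [ 0.0227 -0.0023 -0.0006] rot [ 0.0015  0.0017 -0.0048] rows>= 1
  -> (0.545, -0.3398, 0.11, 87.4) shift [ 0.0227 -0.0023 -0.0006] rot [-3.1401e+00  7.5000e-03  2.6000e-03] rows>= 17
```

View pics/s13.png

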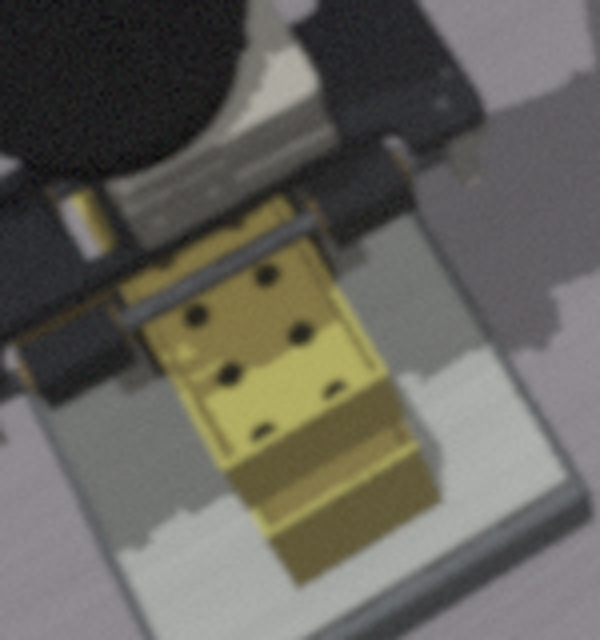

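```bash
python3 - <<'E'
from h import *
s=load("scene13.npz");o=lambda c,x0,y0,k:(np.array(c)+.5)/k-.5+[x0,y0]
print(onplane(s,o([(222,468),(390,375)],80,270,4),.1327+.0435).round(4))
print(onplane(s,o([(264,537),(422,447)],80,270,4),.104).round(4))
E
python3 -m crank '[[0.012,-0.0023,-0.0006,0.0015,0.0017,-0.005,0.5],[0.023,-0.0023,-0.0006,0.0015,0.0017,-0.005,0.5],[0.023,-0.0023,-0.0006,0.0015,0.0017,-0.005,0.5]]'
python3 - <<'E'
from h import *
plan([(.545,-.3398,.0985,87.4)])
E
```

```text
[[ 0.6067 -0.373   0.1762]
 [ 0.6109 -0.3116  0.1762]]
[[ 0.6044 -0.3736  0.104 ]
 [ 0.6086 -0.3111  0.104 ]]
t: 27.82
eef_pos: [0.5427, -0.3394, 0.1063]
ee_rot: [-1.915, 1.565, 2.751]
force: [0.5, 0.9, -1.1]
width: 0.0617
t 27.82 tcp [ 0.5427 -0.3394  0.1063] jaw -92.7 tilt [-0.005  0.002 -1.   ] w 0.0617 F [ 0.5  0.9 -1.1] q6 1.78 q1 -0.26
  -> (0.545, -0.3398, 0.0985, 87.4) shift [0.0078 0.0023 0.0003] rot [-0.0011 -0.0018  0.0051] rows>= 1
  -> (0.545, -0.3398, 0.0985, 87.4) shift [0.0078 0.0023 0.0003] rot [3.1405e+00 8.1000e-03 2.9000e-03] rows>= 17
```

```bash
python3 -m crank '[[0.003,0.0012,0,-0.001,-0.001,0.0026,0.5],[0.004,0.0012,0,-0.001,-0.001,0.0026,0.5],[0.004,0.0012,0,-0.001,-0.001,0.0026,0.5]]'
python3 - <<'E'
from h import *
plan([(.545,-.3398,.0985,87.4)])
E
```

```text
t: 28.2
eef_pos: [0.5449, -0.3397, 0.1039]
ee_rot: [-2.261, 1.571, 2.406]
force: [-0.6, -0.1, 0.0]
width: 0.062
t 28.2 tcp [ 0.5449 -0.3397  0.1039] jaw -92.6 tilt [-0.  0. -1.] w 0.062 F [-0.6 -0.1  0. ] q6 1.78 q1 -0.25
  -> (0.545, -0.3398, 0.0985, 87.4) shift [0.0054 0.0001 0.    ] rot [ 0.0002 -0.      0.    ] rows>= 1
  -> (0.545, -0.3398, 0.0985, 87.4) shift [0.0054 0.0001 0.    ] rot [-3.1414e+00 -1.0000e-04 -0.0000e+00] rows>= 17
```

Half-corrections work well. I'll lower until contact.

```bash
python3 -m crank '[[0.003,0,0,0,0,0,0.5],[0.005,0,0,0,0,0,0.5],[0.005,0,0,0,0,0,0.5]]'; python3 -m crank '[[0.0015,0,0,0,0,0,0.5],[0.0015,0,0,0,0,0,0.5]]'
```

```text
t: 28.58
eef_pos: [0.5448, -0.3397, 0.0987]
ee_rot: [-1.782, 1.57, 2.885]
force: [0.4, 1.3, -0.4]
width: 0.062
t: 28.82
eef_pos: [0.545, -0.3398, 0.0984]
ee_rot: [0.802, 1.57, -0.814]
force: [-2.5, 2.1, 6.5]
width: 0.0615
```

```bash
python3 -m crank '[[0,0,0,0,0,0,1],[0,0,0,0,0,0,1],[0,0,0,0,0,0,1],[0,0,0,0,0,0,1],[-0.04,0,0,0,0,0,1],[-0.09,0,0,0,0,0,1],[-0.12,0,0,0,0,0,1],[-0.12,0,0,0,0,0,1]]'
python3 - <<'E'
from h import *
plan([(.448,.158,.22,0)])
E
```

```text
t: 29.82
eef_pos: [0.5463, -0.3404, 0.2205]
ee_rot: [1.249, 1.565, -0.367]
force: [0.3, 0.5, -0.2]
width: 0.0878
t 29.82 tcp [ 0.5463 -0.3404  0.2205] jaw -92.6 tilt [ 0.005 -0.002 -1.   ] w 0.0878 F [ 0.3  0.5 -0.2] q6 1.78 q1 -0.25
  -> (0.448, 0.158, 0.22, 0) shift [-0.0009 -0.1206 -0.4935] rot [ 1.5258 -0.0025 -0.0053] rows>= 9
  -> (0.448, 0.158, 0.22, 0) shift [-0.0009 -0.1206 -0.4935] rot [-1.6158  0.0054 -0.0025] rows>= 9
```

```bash
python3 -m crank '[[0,-0.014,-0.055,0.18,-0.001,-0.002,1],[0,-0.028,-0.11,0.36,-0.001,-0.003,1],[0,-0.042,-0.17,0.54,-0.001,-0.003,1],[0,-0.056,-0.23,0.72,-0.001,-0.003,1],[0,-0.07,-0.29,0.9,-0.001,-0.003,1],[0,-0.086,-0.35,1.08,-0.001,-0.003,1],[0,-0.1,-0.41,1.26,-0.001,-0.003,1],[0,-0.114,-0.46,1.44,-0.001,-0.003,0.6],[0,-0.12,-0.4935,1.526,-0.001,-0.003,0.6],[0,-0.12,-0.4935,1.526,-0.001,-0.003,0.6]]'
python3 -m crank '[[0.03,0,0,0,0,0,0.6],[0.08,0,0,0,0,0,0.6],[0.10,0,0,0,0,0,0.6],[0.10,0,0,0,0,0,0.6]]'
python3 - <<'E'
from h import *
for n in("scene","top"):
    f=grab_frame(n);np.savez(n+"14.npz",**f);cv2.imwrite(f"pics/{n}14.png",f["pixels"][:,:,::-1])
p,Rt,s=pose();z=Rt.as_matrix()[:,2];f=load("scene14.npz")
for k in(-.026,.026): print((proj(f,p+k*z)).round(1))
plan([(.448,.158,.03,0)])
E
```

```text
t: 31.08
eef_pos: [0.4463, 0.161, 0.2165]
ee_rot: [-0.291, 1.567, 2.849]
force: [0.2, -0.6, -0.0]
width: 0.0631
t: 31.58
eef_pos: [0.4457, 0.1577, 0.1154]
ee_rot: [0.236, 1.564, -2.906]
force: [0.9, -0.6, 0.4]
width: 0.053
[[371.8 175.1]]
[[353.9 157.9]]
t 31.68 tcp [0.4473 0.1589 0.1177] jaw 180.0 tilt [-0.003  0.001 -1.   ] w 0.0526 F [ 0.3 -0.5  0.7] q6 -0.75 q1 0.75
  -> (0.448, 0.158, 0.03, 0) shift [ 0.0877  0.001  -0.001 ] rot [-0.0002  0.0026  0.0011] rows>= 2
  -> (0.448, 0.158, 0.03, 0) shift [ 0.0877  0.001  -0.001 ] rot [ 3.1414e+00  1.8000e-03 -4.0000e-03] rows>= 17
```

View pics/scene14.png

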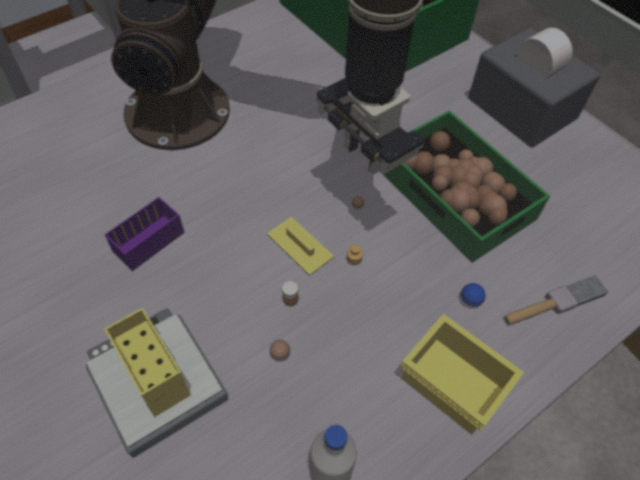

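View pics/top14.png

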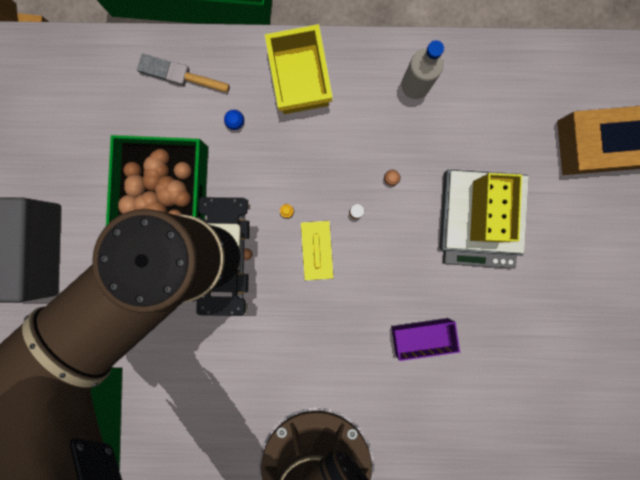

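The shallow punnet is stacked on the deep one, at top (498,208) and scene (147,352). I'll check the seating and the real fingertip height.

```bash
python3 - <<'E'
from h import *
s=load("scene14.npz");crop(s,315,90,120,120,6,"pics/s14a.png");crop(s,95,295,100,120,5,"pics/s14b.png")
t=load("top14.npz");crop(t,460,165,70,90,7,"pics/t14b.png")
E
```

```text
(no output)
```

View pics/s14a.png

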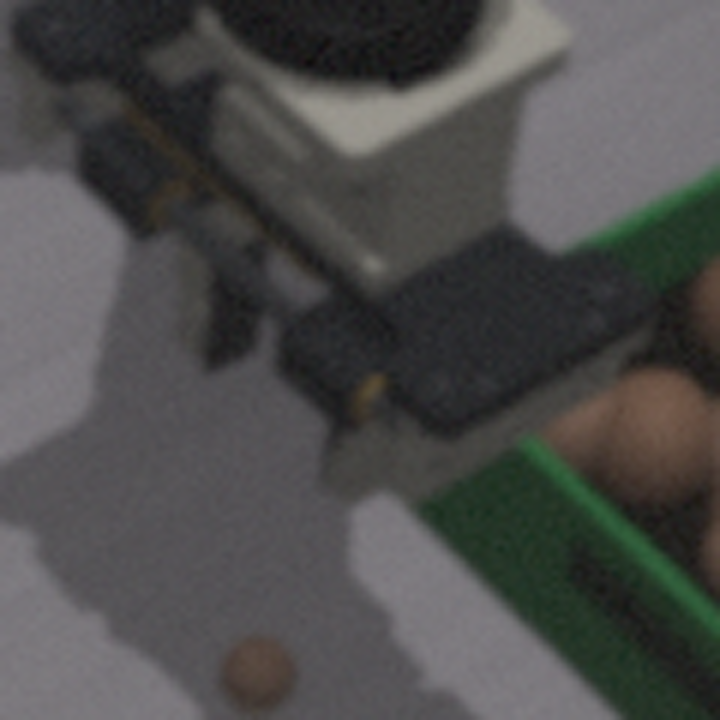

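View pics/s14b.png

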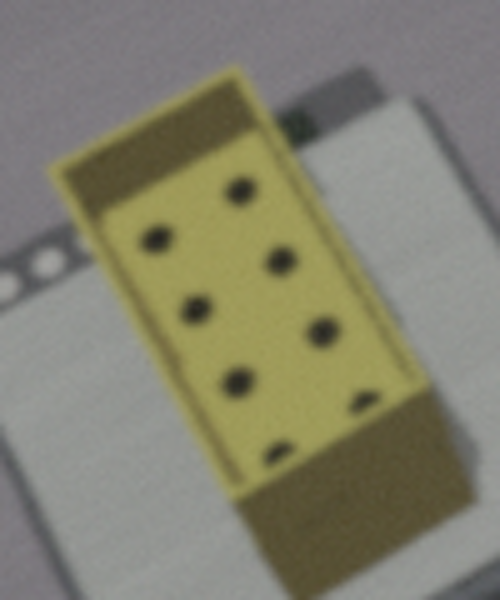

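View pics/t14b.png

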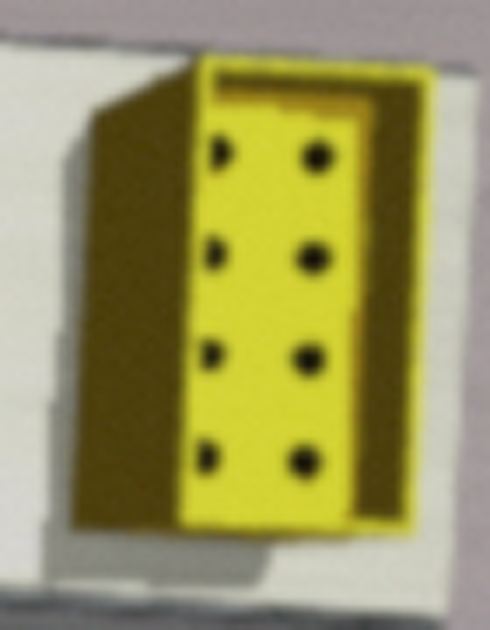

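The deep wall and shallow wall run on without a gap, so the punnet is seated. Next is the small mushroom. I'll descend in steps and feel for the table.

```bash
python3 -m crank '[[0.04,0.0005,-0.0005,0,0.001,0.001,0.6],[0.08,0.0005,-0.0005,0,0.001,0.001,0.6],[0.10,0.0005,-0.0005,0,0.001,0.001,0.6],[0.108,0.0005,-0.0005,0,0.001,0.001,0.6],[0.108,0.0005,-0.0005,0,0.001,0.001,0.6]]'
python3 - <<'E'
from h import *
plan([(.448,.158,.0,0)])
f=grab_frame("scene");np.savez("scene15.npz",**f);crop(f,310,120,110,110,6,"pics/s15.png")
p,Rt,s=pose();z=Rt.as_matrix()[:,2]
for k in(-.026,.026): print(((proj(f,p+k*z)-[310,120])*6).round(1))
E
```

```text
t: 32.3
eef_pos: [0.4478, 0.1589, 0.01]
ee_rot: [-0.697, 1.57, 2.444]
force: [0.2, 0.5, -0.1]
width: 0.0525
t 32.3 tcp [0.4478 0.1589 0.01  ] jaw 180.0 tilt [-0.001  0.001 -1.   ] w 0.0525 F [ 0.2  0.5 -0.1] q6 -0.75 q1 0.76
  -> (0.448, 0.158, 0.0, 0) shift [ 0.01    0.0009 -0.0002] rot [-0.0002  0.001   0.0008] rows>= 1
  -> (0.448, 0.158, 0.0, 0) shift [ 0.01    0.0009 -0.0002] rot [ 3.1413e+00  1.3000e-03 -1.5000e-03] rows>= 17
[[340.7 546.4]]
[[241.6 446.6]]
```

View pics/s15.png

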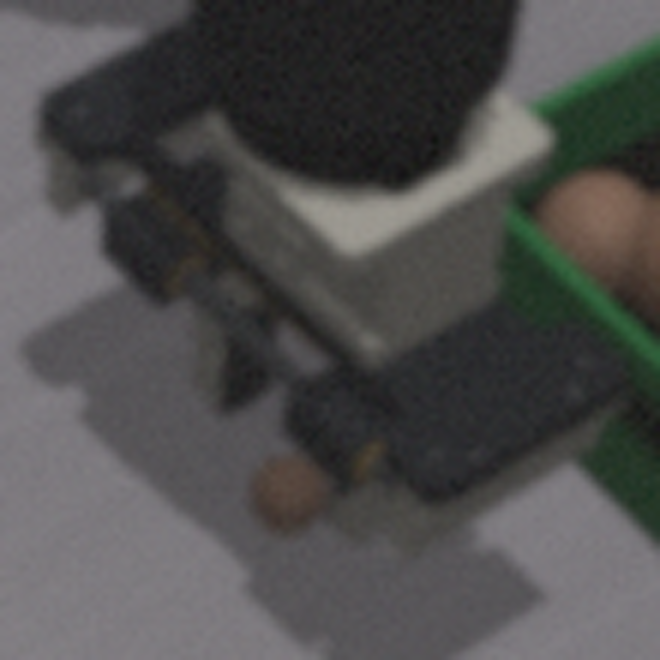

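The tips sit about 18 mm above the reported TCP: the left tip is at crop (235,405) against the computed (242,447). I have to command below 0, checking the force as I go.

```bash
python3 -m crank '[[0.005,0.0005,0,0,0.001,0.001,0.6],[0.010,0.0005,0,0,0.001,0.001,0.6],[0.010,0.0005,0,0,0.001,0.001,0.6]]'; python3 -m crank '[[0.004,0,0,0,0,0,0.6],[0.004,0,0,0,0,0,0.6]]'; python3 -m crank '[[0.004,0,0,0,0,0,0.6],[0.004,0,0,0,0,0,0.6]]'
python3 - <<'E'
from h import *
plan([(.448,.158,-.014,0)])
f=grab_frame("scene");np.savez("scene16.npz",**f);crop(f,310,120,110,110,6,"pics/s16.png")
E
```

```text
t: 32.72
eef_pos: [0.447, 0.1578, -0.0009]
ee_rot: [0.69, 1.569, -2.452]
force: [-1.2, -0.4, 0.2]
width: 0.0528
t: 32.98
eef_pos: [0.447, 0.1578, -0.0049]
ee_rot: [0.699, 1.569, -2.443]
force: [-0.6, 0.2, 0.3]
width: 0.0527
t: 33.22
eef_pos: [0.447, 0.1578, -0.009]
ee_rot: [0.694, 1.569, -2.449]
force: [0.7, 0.2, 0.7]
width: 0.0523
t 33.23 tcp [ 0.447   0.1578 -0.009 ] jaw 180.0 tilt [-0.001 -0.001 -1.   ] w 0.0523 F [0.7 0.2 0.7] q6 -0.76 q1 0.76
  -> (0.448, 0.158, -0.014, 0) shift [ 0.005  -0.0002 -0.001 ] rot [-0.0005  0.0012 -0.001 ] rows>= 1
  -> (0.448, 0.158, -0.014, 0) shift [ 0.005  -0.0002 -0.001 ] rot [ 3.1411e+00 -1.5000e-03 -1.8000e-03] rows>= 17
```

View pics/s16.png

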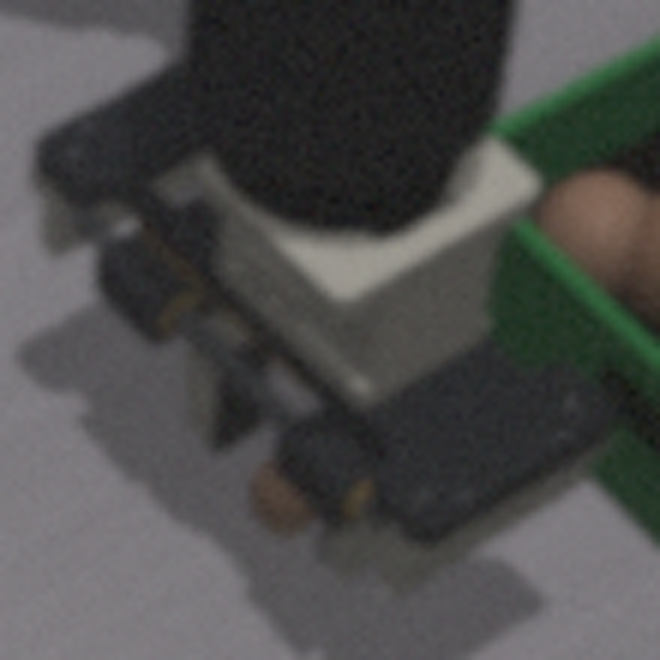

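```bash
python3 -m crank '[[0.003,0,-0.0005,0,0,0,0.6],[0.003,0,-0.0005,0,0,0,0.6]]'; python3 -m crank '[[0.002,0,0,0,0,0,0.6],[0.002,0,0,0,0,0,0.6]]'; python3 -m crank '[[0,0,0,0,0,0,0.15],[0,0,0,0,0,0,0.15],[0,0,0,0,0,0,0.15],[0,0,0,0,0,0,0.15],[0,0,0,0,0,0,0.15],[0,0,0,0,0,0,0.15]]' 6
```

```text
t: 33.52
eef_pos: [0.4476, 0.1579, -0.0119]
ee_rot: [0.704, 1.57, -2.438]
force: [-1.0, -0.1, -0.2]
width: 0.0526
t: 33.78
eef_pos: [0.4476, 0.1579, -0.0138]
ee_rot: [0.713, 1.57, -2.429]
force: [0.3, 1.0, 0.3]
width: 0.0529
t: 34.52
eef_pos: [0.4477, 0.158, -0.0136]
ee_rot: [0.729, 1.57, -2.413]
force: [-0.5, 0.1, 1.6]
width: 0.0253
```

The grip is at the band (25.3 mm). I'll lift and carry.

```bash
python3 -m crank '[[-0.03,0,0,0,0,0,0.15],[-0.08,0,0,0,0,0,0.15],[-0.14,0,0,0,0,0,0.15],[-0.20,0,0,0,0,0,0.15],[-0.24,0,0,0,0,0,0.15],[-0.24,0,0,0,0,0,0.15]]'
python3 - <<'E'
from h import *
f=grab_frame("scene");np.savez("scene17.npz",**f);crop(f,310,60,110,120,5,"pics/s17.png")
plan([(.545,-.3398,.22,-2.6)])
E
```

```text
t: 35.28
eef_pos: [0.4494, 0.1592, 0.2298]
ee_rot: [-2.497, 1.565, 0.645]
force: [-0.5, -0.9, -0.3]
width: 0.0255
t 35.33 tcp [0.4482 0.1586 0.2275] jaw 180.0 tilt [ 0.001  0.002 -1.   ] w 0.0252 F [ 0.5 -0.4 -1.8] q6 -0.76 q1 0.76
  -> (0.545, -0.3398, 0.22, -2.6) shift [ 0.0068  0.4983 -0.097 ] rot [ 0.0449 -0.0014  0.0018] rows>= 9
  -> (0.545, -0.3398, 0.22, -2.6) shift [ 0.0068  0.4983 -0.097 ] rot [-3.0967e+00 -2.8000e-03 -2.2000e-03] rows>= 17
```

View pics/s17.png

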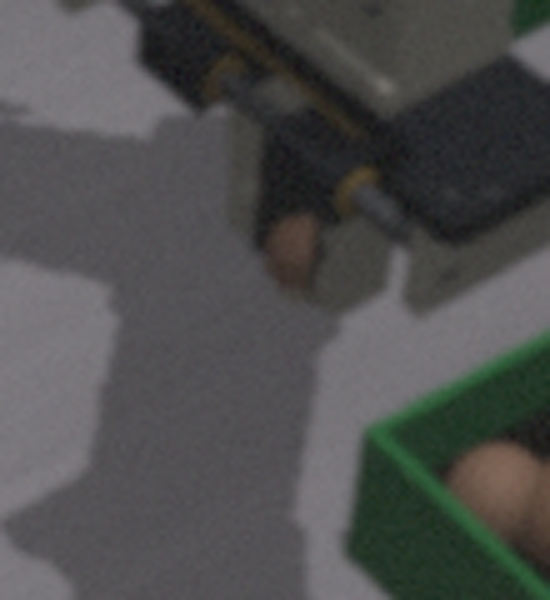

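The small mushroom hangs upright between the tips (crop 293,250). I'll carry it over.

```bash
python3 -m crank '[[0,0.03,-0.006,0,0,0,0.15],[0,0.08,-0.016,0,0,0,0.15],[0,0.14,-0.027,0.01,0,0,0.15],[0,0.20,-0.039,0.02,0,0,0.15],[0,0.26,-0.05,0.03,0,0,0.15],[0,0.32,-0.062,0.03,0,0,0.15],[0.003,0.38,-0.074,0.04,0,0,0.15],[0.005,0.44,-0.086,0.045,0,0,0.15],[0.007,0.48,-0.093,0.045,0,0,0.15],[0.007,0.498,-0.097,0.045,0,0,0.15]]'
python3 -m crank '[[0.02,0,0,0,0,0,0.15],[0.04,0,0,0,0,0,0.15],[0.06,0,0,0,0,0,0.15],[0.06,0,0,0,0,0,0.15]]'
python3 - <<'E'
from h import *
plan([(.545,-.3398,.0935,-2.6)])
E
```

```text
t: 36.58
eef_pos: [0.5436, -0.3417, 0.2166]
ee_rot: [-0.142, 1.566, 2.952]
force: [-0.7, 0.4, -0.2]
width: 0.0252
t: 37.08
eef_pos: [0.5432, -0.3387, 0.1571]
ee_rot: [-0.197, 1.566, 2.899]
force: [-0.2, -0.0, 1.1]
width: 0.0249
t 37.08 tcp [ 0.5432 -0.3387  0.1571] jaw 177.4 tilt [-0.005  0.001 -1.   ] w 0.0249 F [-0.2 -0.   1.1] q6 0.21 q1 -0.25
  -> (0.545, -0.3398, 0.0935, -2.6) shift [ 0.0636  0.001  -0.0021] rot [0.0003 0.0051 0.001 ] rows>= 2
  -> (0.545, -0.3398, 0.0935, -2.6) shift [ 0.0636  0.001  -0.0021] rot [-3.1413e+00 -1.6000e-03  7.9000e-03] rows>= 17
```

```bash
python3 -m crank '[[0.03,0.0005,-0.001,0,0.0025,0.0005,0.15],[0.05,0.0005,-0.001,0,0.0025,0.0005,0.15],[0.059,0.0005,-0.001,0,0.0025,0.0005,0.15],[0.059,0.0005,-0.001,0,0.0025,0.0005,0.15]]'
python3 - <<'E'
from h import *
plan([(.545,-.3398,.0935,-2.6)])
E
```

```text
t: 37.58
eef_pos: [0.5456, -0.3404, 0.1007]
ee_rot: [2.446, 1.569, -0.741]
force: [0.7, -0.8, 0.9]
width: 0.0249
t 37.58 tcp [ 0.5456 -0.3404  0.1007] jaw 177.4 tilt [ 0.001 -0.001 -1.   ] w 0.0249 F [ 0.7 -0.8  0.9] q6 0.21 q1 -0.25
  -> (0.545, -0.3398, 0.0935, -2.6) shift [ 0.0072 -0.0006  0.0007] rot [ 0.0004 -0.0014 -0.0011] rows>= 1
  -> (0.545, -0.3398, 0.0935, -2.6) shift [ 0.0072 -0.0006  0.0007] rot [-3.1412e+00  1.8000e-03 -2.1000e-03] rows>= 17
```

```bash
python3 -m crank '[[0.004,0,0.0003,0,-0.001,0,0.15],[0.006,0,0.0003,0,-0.001,0,0.15],[0.006,0,0.0003,0,-0.001,0,0.15]]'; python3 -m crank '[[0.0015,0,0,0,0,0,0.15],[0.0015,0,0,0,0,0,0.15]]'; python3 -m crank '[[0.001,0,0,0,0,0,0.15],[0.001,0,0,0,0,0,0.15]]'
```

```text
t: 37.95
eef_pos: [0.5453, -0.3406, 0.0948]
ee_rot: [2.332, 1.569, -0.855]
force: [0.6, 0.4, -0.1]
width: 0.0249
t: 38.2
eef_pos: [0.5455, -0.3407, 0.0934]
ee_rot: [2.364, 1.569, -0.823]
force: [0.0, 1.1, 1.8]
width: 0.0251
t: 38.45
eef_pos: [0.5456, -0.3408, 0.0931]
ee_rot: [2.329, 1.568, -0.857]
force: [-2.3, 1.3, 6.9]
width: 0.025
```

```bash
python3 -m crank '[[-0.0005,0,0,0,0,0,0.5],[-0.0005,0,0,0,0,0,0.5],[-0.0005,0,0,0,0,0,0.5],[-0.0005,0,0,0,0,0,0.5],[-0.03,0,0,0,0,0,0.5],[-0.07,0,0,0,0,0,0.5],[-0.12,0,0,0,0,0,0.5],[-0.12,0,0,0,0,0,0.5]]'
python3 - <<'E'
from h import *
plan([(.4595,.0080,.20,94.7)])
E
```

```text
t: 39.45
eef_pos: [0.5474, -0.3416, 0.2171]
ee_rot: [2.691, 1.561, -0.496]
force: [0.8, 0.0, -0.8]
width: 0.044
t 39.45 tcp [ 0.5474 -0.3416  0.2171] jaw 177.4 tilt [ 0.008 -0.004 -1.   ] w 0.044 F [ 0.8  0.  -0.8] q6 0.21 q1 -0.25
  -> (0.4595, 0.008, 0.2, 94.7) shift [ 0.0148 -0.3453  0.1037] rot [ 1.4438 -0.0099  0.0028] rows>= 8
  -> (0.4595, 0.008, 0.2, 94.7) shift [ 0.0148 -0.3453  0.1037] rot [-1.6977 -0.0029 -0.0103] rows>= 10
```

```bash
python3 -m crank '[[0,-0.05,0.015,0.18,-0.004,0.001,0.5],[0,-0.10,0.03,0.36,-0.004,0.001,0.5],[0,-0.16,0.048,0.54,-0.004,0.001,0.5],[0.005,-0.21,0.063,0.72,-0.004,0.001,0.5],[0.01,-0.26,0.078,0.9,-0.004,0.001,0.5],[0.014,-0.31,0.093,1.08,-0.005,0.0015,0.5],[0.015,-0.345,0.104,1.26,-0.006,0.0015,0.5],[0.015,-0.345,0.104,1.444,-0.006,0.0015,0.5],[0.015,-0.345,0.104,1.444,-0.006,0.0015,0.5],[0.015,-0.345,0.104,1.444,-0.006,0.0015,0.5]]'
python3 - <<'E'
from h import *
for n in("scene","top"):
    f=grab_frame(n);np.savez(n+"18.npz",**f);
    crop(f,*((80,160,300,240,2.6) if n=="scene" else (280,130,260,180,3)),f"pics/{n}18.png")
plan([(.4595,.0080,.04,94.7)])
E
```

```text
t: 40.7
eef_pos: [0.4566, 0.0091, 0.1962]
ee_rot: [1.155, 1.566, 2.808]
force: [0.5, 0.2, 0.4]
width: 0.0438
t 40.8 tcp [0.4568 0.0088 0.1963] jaw 94.7 tilt [-0.004  0.002 -1.   ] w 0.0439 F [ 0.5 -0.4  0.6] q6 -1.94 q1 0.45
  -> (0.4595, 0.008, 0.04, 94.7) shift [ 0.1563 -0.0033 -0.0014] rot [ 0.0006  0.0019 -0.0044] rows>= 3
  -> (0.4595, 0.008, 0.04, 94.7) shift [ 0.1563 -0.0033 -0.0014] rot [-3.141e+00  6.800e-03  3.100e-03] rows>= 17
```

View pics/scene18.png

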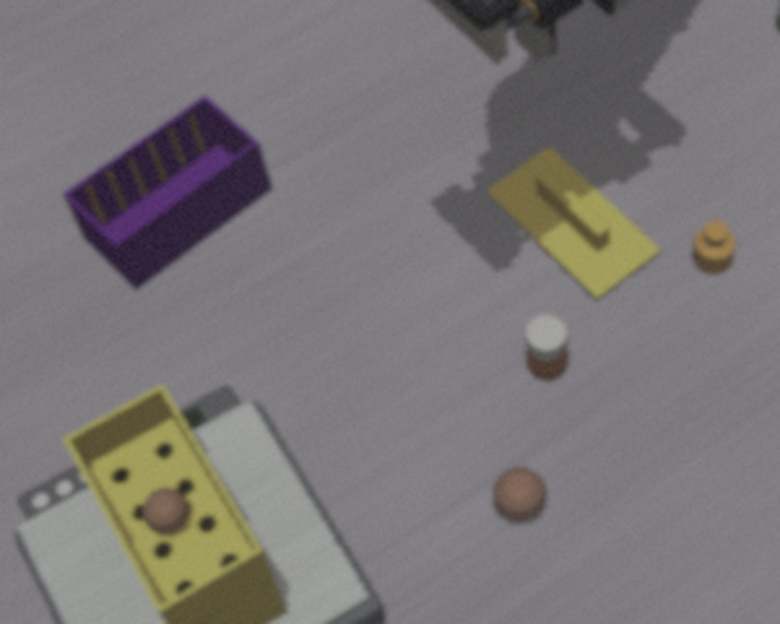

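View pics/top18.png

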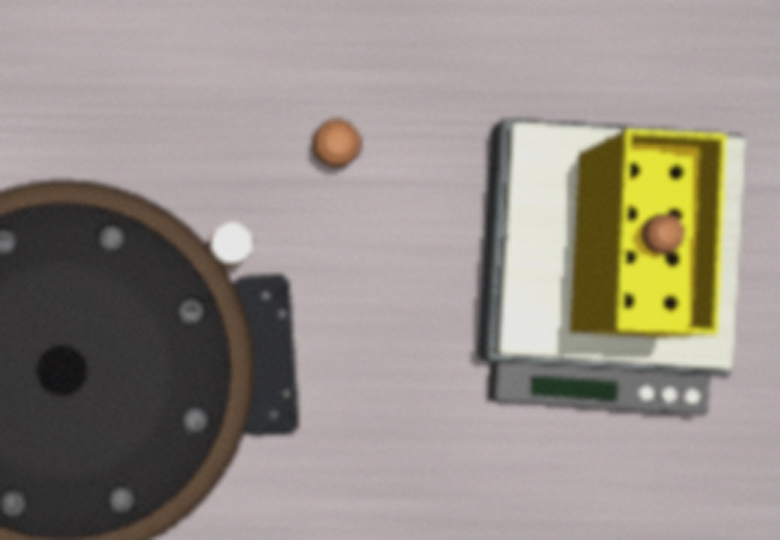

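The small mushroom stands upright in the shallow punnet, at top crop (663,233) and scene crop (166,511). The lid has not moved. I'll descend on its ridge.

```bash
python3 -m crank '[[0.04,-0.0016,-0.0007,0,0.001,-0.002,0.5],[0.09,-0.0016,-0.0007,0,0.001,-0.002,0.5],[0.14,-0.0016,-0.0007,0,0.001,-0.002,0.5],[0.16,-0.0016,-0.0007,0,0.001,-0.002,0.5],[0.16,-0.0016,-0.0007,0,0.001,-0.002,0.5]]'
python3 - <<'E'
from h import *
plan([(.4595,.0080,0,94.7)])
f=grab_frame("scene");np.savez("scene19.npz",**f);crop(f,240,160,110,110,6,"pics/s19.png")
E
```

```text
t: 41.42
eef_pos: [0.4567, 0.0078, 0.0352]
ee_rot: [1.636, 1.565, -2.995]
force: [0.5, -0.4, 0.7]
width: 0.0441
t 41.42 tcp [0.4567 0.0078 0.0352] jaw 94.7 tilt [-0.006 -0.001 -1.   ] w 0.0441 F [ 0.5 -0.4  0.7] q6 -1.94 q1 0.45
  -> (0.4595, 0.008, 0, 94.7) shift [ 0.0351 -0.003  -0.    ] rot [-0.0004 -0.0004 -0.0057] rows>= 1
  -> (0.4595, 0.008, 0, 94.7) shift [ 0.0351 -0.003  -0.    ] rot [ 3.1412e+00 -8.9000e-03  6.0000e-04] rows>= 17
```

View pics/s19.png

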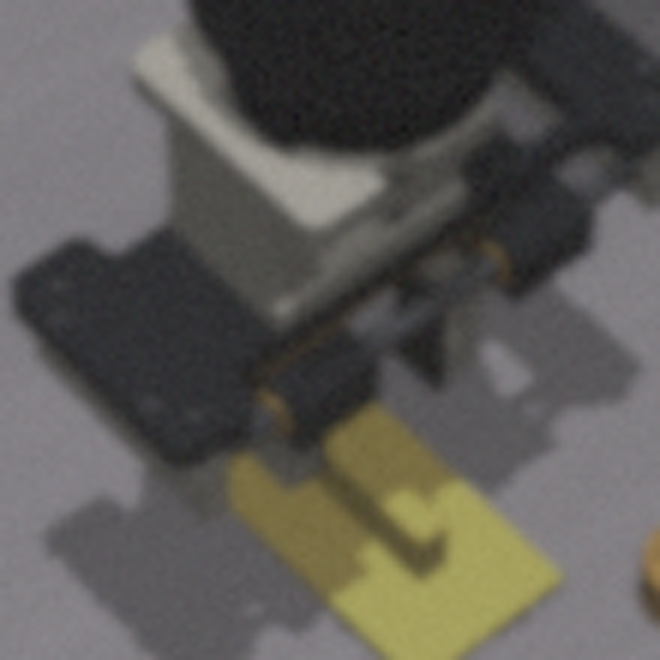

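```bash
python3 -m crank '[[0.02,-0.002,0,0,0,-0.004,0.5],[0.034,-0.002,0,0,0,-0.004,0.5],[0.034,-0.002,0,0,0,-0.004,0.5]]'; python3 -m crank '[[0.003,0,0,0,0,0,0.5],[0.003,0,0,0,0,0,0.5]]';  python3 -m crank '[[0.003,0,0,0,0,0,0.5],[0.003,0,0,0,0,0,0.5]]'
```

```text
t: 41.85
eef_pos: [0.4602, 0.0089, 0.0031]
ee_rot: [-1.16, 1.568, 0.493]
force: [-0.9, -0.0, -0.9]
width: 0.0439
t: 42.1
eef_pos: [0.4604, 0.009, 0.0003]
ee_rot: [-1.165, 1.567, 0.488]
force: [-0.4, -0.7, -0.4]
width: 0.0438
t: 42.35
eef_pos: [0.4598, 0.0088, -0.0034]
ee_rot: [-1.104, 1.569, 0.548]
force: [0.3, -1.2, -0.3]
width: 0.0437
```

```bash
python3 - <<'E'
from h import *
plan([(.4595,.0080,-.006,94.7)])
E
```

```text
t 42.35 tcp [ 0.4598  0.0088 -0.0034] jaw 94.7 tilt [ 0.002  0.001 -1.   ] w 0.0437 F [ 0.3 -1.2 -0.3] q6 -1.94 q1 0.45
  -> (0.4595, 0.008, -0.006, 94.7) shift [ 0.0026  0.0004 -0.0008] rot [-0.0006  0.001   0.002 ] rows>= 1
  -> (0.4595, 0.008, -0.006, 94.7) shift [ 0.0026  0.0004 -0.0008] rot [ 3.141e+00  3.100e-03 -1.500e-03] rows>= 17
```

```bash
python3 -m crank '[[0.0025,0,-0.0005,0,0.0005,0.001,0.5],[0.0025,0,-0.0005,0,0.0005,0.001,0.5]]'
python3 -m crank '[[0,0,0,0,0,0,0],[0,0,0,0,0,0,0],[0,0,0,0,0,0,0],[0,0,0,0,0,0,0],[0,0,0,0,0,0,0],[0,0,0,0,0,0,0]]' 15
python3 -m crank '[[-0.03,0,0,0,0,0,0],[-0.08,0,0,0,0,0,0],[-0.14,0,0,0,0,0,0],[-0.20,0,0,0,0,0,0],[-0.22,0,0,0,0,0,0],[-0.22,0,0,0,0,0,0]]'
python3 - <<'E'
from h import *
plan([(.545,-.3398,.23,87.4)])
f=grab_frame("scene");np.savez("scene20.npz",**f);crop(f,220,60,140,140,5,"pics/s20.png")
E
```

```text
t: 42.6
eef_pos: [0.4598, 0.0082, -0.0061]
ee_rot: [-1.044, 1.57, 0.608]
force: [-1.1, 0.7, 0.5]
width: 0.0437
t: 43.35
eef_pos: [0.4599, 0.0083, -0.0059]
ee_rot: [-1.133, 1.57, 0.519]
force: [-0.5, 0.5, 1.5]
width: 0.0116
t: 44.1
eef_pos: [0.4605, 0.0086, 0.2158]
ee_rot: [-1.194, 1.566, 0.458]
force: [0.1, -0.3, -0.7]
width: 0.0118
t 44.1 tcp [0.4605 0.0086 0.2158] jaw 94.7 tilt [ 0.005  0.002 -1.   ] w 0.0118 F [ 0.1 -0.3 -0.7] q6 -1.94 q1 0.45
  -> (0.545, -0.3398, 0.23, 87.4) shift [-0.0146 -0.056  -0.3541] rot [0.1268 0.0021 0.0045] rows>= 6
  -> (0.545, -0.3398, 0.23, 87.4) shift [-0.0146 -0.056  -0.3541] rot [-3.0148 -0.0069  0.0032] rows>= 17
```

View pics/s20.png

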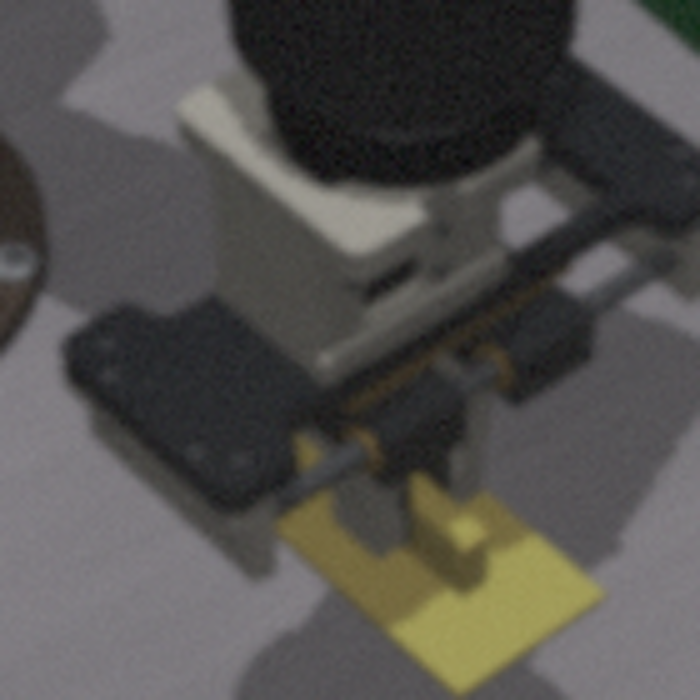

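```bash
python3 -m crank '[[0,-0.006,-0.04,0.02,0.001,0.002,0],[0,-0.014,-0.09,0.04,0.001,0.002,0],[0,-0.024,-0.15,0.06,0.001,0.002,0],[-0.005,-0.033,-0.21,0.08,0.001,0.002,0],[-0.01,-0.042,-0.265,0.1,0.001,0.002,0],[-0.014,-0.05,-0.32,0.12,0.001,0.002,0],[-0.014,-0.056,-0.354,0.127,0.001,0.002,0],[-0.014,-0.056,-0.354,0.127,0.001,0.002,0],[-0.014,-0.056,-0.354,0.127,0.001,0.002,0]]'
python3 - <<'E'
from h import *
s=load("scene14.npz");t=load("top14.npz");o=lambda c,x0,y0,k:(np.array(c)+.5)/k-.5+[x0,y0]
for f,c in((t,o([(198,52),(438,67),(412,533),(178,525)],460,165,7)),(s,o([(239,66),(433,387),(235,502),(48,172)],95,295,5))):
    P=onplane(f,c,.142);e=[P[i]-P[i-1] for i in range(4)]
    print(P.mean(0).round(4),[round(np.linalg.norm(v),4) for v in e],[round(np.degrees(np.arctan2(v[1],v[0])),1) for v in e])
plan([(.545,-.3398,.16,87.4)])
E
```

```text
t: 45.28
eef_pos: [0.5435, -0.3397, 0.226]
ee_rot: [1.413, 1.567, 2.938]
force: [-0.1, 0.1, -0.9]
width: 0.0118
[ 0.5466 -0.3377  0.142 ] [np.float64(0.1254), np.float64(0.0634), np.float64(0.1236), np.float64(0.0615)] [np.float64(-2.0), np.float64(-92.7), np.float64(177.1), np.float64(89.0)]
[ 0.5464 -0.3396  0.142 ] [np.float64(0.0618), np.float64(0.1242), np.float64(0.0608), np.float64(0.1228)] [np.float64(88.4), np.float64(-1.9), np.float64(-92.9), np.float64(178.6)]
t 45.27 tcp [ 0.5435 -0.3397  0.226 ] jaw 87.4 tilt [-0.004  0.001 -1.   ] w 0.0118 F [-0.1  0.1 -0.9] q6 -1.36 q1 -0.25
  -> (0.545, -0.3398, 0.16, 87.4) shift [ 0.066  -0.0018 -0.0001] rot [-0.0008  0.0006 -0.0039] rows>= 2
  -> (0.545, -0.3398, 0.16, 87.4) shift [ 0.066  -0.0018 -0.0001] rot [ 3.1408e+00 -6.1000e-03 -1.0000e-03] rows>= 17
```

```bash
python3 -m crank '[[0.03,-0.001,0,0,0,-0.002,0],[0.055,-0.001,0,0,0,-0.002,0],[0.066,-0.001,0,0,0,-0.002,0],[0.066,-0.001,0,0,0,-0.002,0],[0.066,-0.001,0,0,0,-0.002,0]]'
python3 - <<'E'
from h import *
plan([(.5455,-.3397,.14,87.4)])
f=grab_frame("scene");np.savez("scene21.npz",**f);crop(f,70,250,150,160,4,"pics/s21.png")
E
```

```text
t: 45.9
eef_pos: [0.5459, -0.3401, 0.1632]
ee_rot: [-2.004, 1.568, -0.478]
force: [0.1, -0.7, -0.3]
width: 0.0119
t 45.9 tcp [ 0.5459 -0.3401  0.1632] jaw 87.4 tilt [ 0.003 -0.001 -1.   ] w 0.0119 F [ 0.1 -0.7 -0.3] q6 -1.36 q1 -0.25
  -> (0.5455, -0.3397, 0.14, 87.4) shift [0.0232 0.0005 0.0004] rot [ 0.0005 -0.0012  0.0026] rows>= 1
  -> (0.5455, -0.3397, 0.14, 87.4) shift [0.0232 0.0005 0.0004] rot [-3.1411e+00 -4.0000e-03 -1.9000e-03] rows>= 17
```

View pics/s21.png

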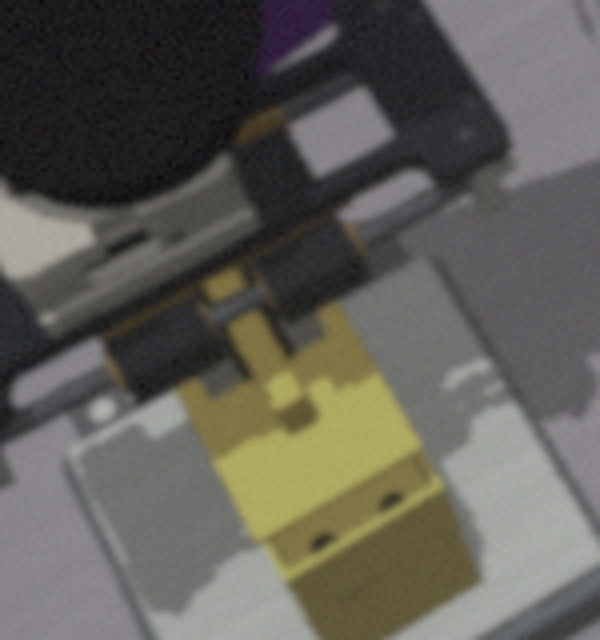

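```bash
python3 - <<'E'
from h import *
s=load("scene21.npz");o=lambda c,x0,y0,k:(np.array(c)+.5)/k-.5+[x0,y0]
print(onplane(s,o([(258,541),(424,448)],70,250,4),.178).round(4));print(onplane(s,o([(286,580),(443,488)],70,250,4),.142).round(4))
E
python3 -m crank '[[0.01,0.0002,0.0002,0,0,0.0013,0],[0.02,0.0002,0.0002,0,0,0.0013,0],[0.022,0.0002,0.0002,0,0,0.0013,0],[0.022,0.0002,0.0002,0,0,0.0013,0]]'
python3 - <<'E'
from h import *
plan([(.5455,-.3397,.131,87.4)])
E
```

```text
[[ 0.6046 -0.3729  0.178 ]
 [ 0.6084 -0.3121  0.178 ]]
[[ 0.6057 -0.3721  0.142 ]
 [ 0.6085 -0.3117  0.142 ]]
t: 46.45
eef_pos: [0.5449, -0.34, 0.1396]
ee_rot: [2.044, 1.57, -2.714]
force: [-0.2, 0.2, -0.5]
width: 0.0118
t 46.45 tcp [ 0.5449 -0.34    0.1396] jaw 87.4 tilt [-0.001 -0.    -1.   ] w 0.0118 F [-0.2  0.2 -0.5] q6 -1.36 q1 -0.25
  -> (0.5455, -0.3397, 0.131, 87.4) shift [ 0.0086 -0.0006  0.0003] rot [-0.0003 -0.0005 -0.0009] rows>= 1
  -> (0.5455, -0.3397, 0.131, 87.4) shift [ 0.0086 -0.0006  0.0003] rot [ 3.1413e+00 -1.4000e-03  7.0000e-04] rows>= 17
```

```bash
python3 -m crank '[[0.004,-0.0006,0.0002,0,0,0,0],[0.007,-0.0006,0.0002,0,0,0,0],[0.007,-0.0006,0.0002,0,0,0,0]]'; python3 -m crank '[[0.0015,0,0,0,0,0,0],[0.0015,0,0,0,0,0,0]]'; python3 -m crank '[[0.001,0,0,0,0,0,0],[0.001,0,0,0,0,0,0]]'
```

```text
t: 46.82
eef_pos: [0.5455, -0.3397, 0.1327]
ee_rot: [2.009, 1.57, -2.75]
force: [-0.5, -0.1, -0.6]
width: 0.0118
t: 47.08
eef_pos: [0.5456, -0.3398, 0.1314]
ee_rot: [2.543, 1.57, -2.215]
force: [0.1, 0.1, -0.0]
width: 0.0118
t: 47.32
eef_pos: [0.5458, -0.3399, 0.1312]
ee_rot: [-2.769, 1.57, -1.243]
force: [-2.0, 1.3, 4.5]
width: 0.0119
```

Contact at 0.1312, against the 0.131 expected when seated. I'll release and retreat.

```bash
python3 -m crank '[[0,0,0,0,0,0,0.4],[0,0,0,0,0,0,0.4],[0,0,0,0,0,0,0.4],[0,0,0,0,0,0,0.4],[-0.03,0,0,0,0,0,0.4],[-0.07,0,0,0,0,0,0.4],[-0.12,0,0,0,0,0,0.4],[-0.12,0,0,0,0,0,0.4]]'
python3 -m crank '[[0,0.01,0.05,0,0,0,0.4],[0,0.02,0.11,0,0,0,0.4],[0,0.02,0.17,0,0,0,0.4],[0,0.02,0.23,0,0,0,0.4],[0,0.02,0.29,0,0,0,0.4],[0,0.02,0.34,0,0,0,0.4],[0,0.02,0.34,0,0,0,0.4],[0,0.02,0.34,0,0,0,0.4]]'
python3 - <<'E'
from h import *
for n in("scene","top"):
    f=grab_frame(n);np.savez(n+"22.npz",**f);cv2.imwrite(f"pics/{n}22.png",f["pixels"][:,:,::-1])
    crop(f,*((90,270,120,150,4) if n=="scene" else (430,150,120,120,5)),f"pics/{n}22c.png")
plan([(.5,0,.3,0)])
E
```

```text
t: 48.32
eef_pos: [0.5477, -0.3408, 0.2555]
ee_rot: [-2.018, 1.563, -0.493]
force: [1.0, 1.0, 0.2]
width: 0.0351
t: 49.32
eef_pos: [0.541, 0.0009, 0.2499]
ee_rot: [2.238, 1.57, -2.519]
force: [0.2, -0.6, -0.4]
width: 0.0354
t 49.42 tcp [ 0.541 -0.     0.25 ] jaw 87.3 tilt [-0.001 -0.001 -1.   ] w 0.0351 F [ 0.1 -0.8  1. ] q6 -1.98 q1 0.36
  -> (0.5, 0, 0.3, 0) shift [-0.0499  0.041  -0.0019] rot [ 1.5242e+00 -1.1000e-03 -0.0000e+00] rows>= 9
  -> (0.5, 0, 0.3, 0) shift [-0.0499  0.041  -0.0019] rot [-1.6174e+00  0.0000e+00 -1.1000e-03] rows>= 9
```

View pics/scene22c.png

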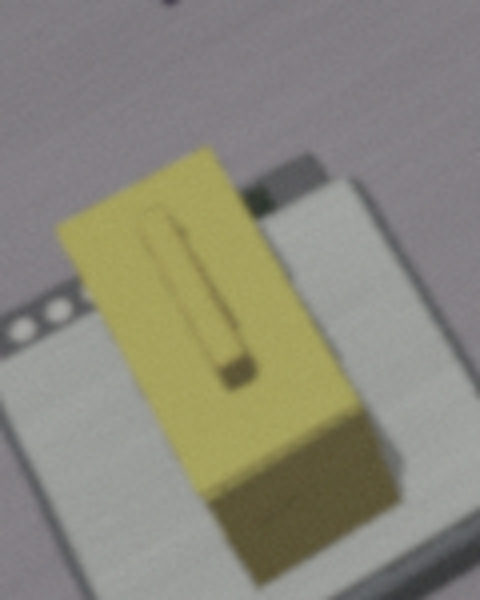

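View pics/top22c.png

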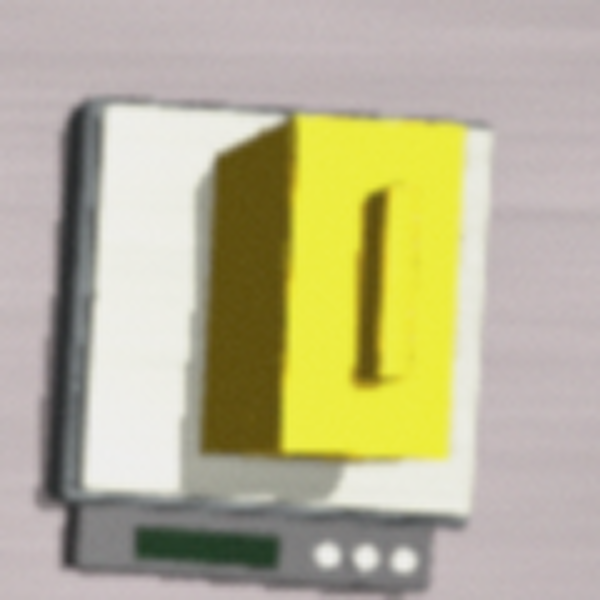

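View pics/scene22.png

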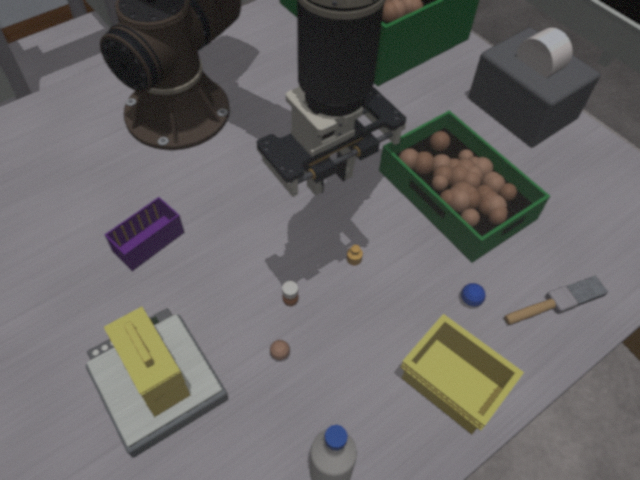

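The pack is closed, with the lid in scene at (147,350). The vial (290,292), weight (355,254) and middle mushroom (279,349) are where they were. I'll do a numeric check of the lid height, then hand in.

```bash
python3 - <<'E'
from h import *
s=load("scene22.npz");t=load("top22.npz");o=lambda c,x0,y0,k:(np.array(c)+.5)/k-.5+[x0,y0]
A=o([(295,115),(466,125),(449,459),(281,452)],430,150,5);B=o([(57,227),(210,147),(360,408),(207,499)],90,270,4)
for f,c in((t,A),(s,B)):
    P=onplane(f,c,.146);print(P.mean(0).round(4),[round(np.linalg.norm(P[i]-P[i-1]),4) for i in range(4)])
for a,b in((0,0),):pass
# corner match: top order (+x+y),(+x-y),(-x-y),(-x+y); scene order (-x-y),(-x+y),(+x+y),(+x-y)
for i,j in((0,2),(1,3),(2,0),(3,1)): print(np.round(tri(t,A[i],s,B[j])[0],4))
for n in("scene","top"):
    a=load(n+"0.npz")["pixels"].astype(int);b=load(n+"22.npz")["pixels"].astype(int)
    for nm,P in(("mid",[.616,-.149,.016]),("vial",None),("weight",None)):
        u={"scene":{"mid":(279,349),"vial":(290,292),"weight":(355,254)},"top":{"mid":(392,177),"vial":(357,212),"weight":(287,211)}}[n][nm]
        x,y=u;A1=a[y-9:y+10,x-9:x+10].mean(2).astype(np.float32);B1=b[y-9:y+10,x-9:x+10].mean(2).astype(np.float32)
        print(n,nm,np.round(cv2.phaseCorrelate(A1,B1)[0],2))
E
```

```text
[ 0.5453 -0.3376  0.146 ] [np.float64(0.1245), np.float64(0.0629), np.float64(0.1234), np.float64(0.0615)]
[ 0.5461 -0.3395  0.146 ] [np.float64(0.1254), np.float64(0.0609), np.float64(0.1243), np.float64(0.0588)]
[ 0.6086 -0.3114  0.1417]
[ 0.6063 -0.3719  0.1442]
[ 0.4823 -0.3667  0.1456]
[ 0.484  -0.3058  0.143 ]
scene mid [0.08 0.01]
scene vial [0.08 0.06]
scene weight [-0.07  0.27]
top mid [-0.23  0.04]
top vial [-1.23  0.04]
top weight [ 7.51 -1.55]
```

```bash
python3 -c "
from station import *
print(job_done(), get_state()['t'])"
```

```text
the job is handed in; nothing more can be done
the job is handed in; nothing more can be done
```

I built the pack on the scale pan in the order you asked and handed it in at about 49.4 s. From bottom to top it is the deep punnet, the large mushroom, the shallow punnet, the small mushroom and the lid.

**Last checks:**
- **Centring:** the pack measures about (0.546, -0.339) m, and the pan's centre about (0.545, -0.340).
- **Lid:** it made contact at tool height 0.1312 m; 0.131 was expected for a seated lid. Both views show it level with no gap. The lid-top corners measured 0.142 to 0.146 m high, against a nominal 0.146.
- **Mushrooms:** both showed upright in the pictures before they were covered. They cannot be seen now.
- **Left alone:** in the scene view the middle mushroom, the brass weight and the jar have not moved (under 0.3 px). In the top view the same comparison disagreed for the weight (7.5 px) and the jar (1.2 px). I put this down to the arm being over that spot and did not repeat it from a clear view.

**What went wrong:**
- **Fingertip height:** the real fingertips sat about 18 mm above the reported tool point, so my first grips were too high. The large mushroom was held high on its cap but was placed well.
- **Shallow punnet:** the first try slipped over its rim and moved it about 20 mm without tipping it. I measured it again and gripped it lower.

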